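# Clear the engraving plate and hold a spring clip open around the card's edge

### The arm

A 6-joint arm with a two-finger parallel gripper is mounted at the origin on the work surface. World frame = base frame: x ahead of the robot, y to its left, z up, the work surface at z = 0. Lengths are in m, angles in rad, forces in N, time in s.
With the tool pointing down it reaches from about 0.35 to 0.925 m from the base axis. Payload 6.4 kg.
Tool frame: the origin (TCP) lies on the centre line of the jaws, within the pads' length; the fingertips stand 22 mm ahead of it and the grasp point (between the pads) lies 3 mm ahead of it (tips_ahead is the distance from the TCP to the fingertips, in m); z points along the fingers, x is the direction in which the jaws open and shut, and the axes are right-handed (so a half turn about z gives the same grasp; the last joint's range is limited). The gripper opens to 94 mm and grips with 3 to 60 N. Pads are 16 mm wide; open, the fingers measure 119 mm over their backs; the gripper's body (75 mm by 177 mm) begins 78 mm behind the grasp point.
Start: joints at [-0.174, 0.245, 1.558, -0, 1.339, -0.174], TCP at [0.65, 0, 0.194] pointing down, gripper open.
Joint ranges: [-3.13, 3.13], [-1.02, 2.26], [0.13, 2.54], [-0.95, 4.09], [0.21, 2.88], [-2.74, 2.74]. Speed limits (rad/s): [2.57, 2.57, 3.14, 3.14, 3.14, 3.14].

### API

Orientations are given as a unit quaternion [x, y, z, w].
In Python, from station import read_state, capture, finish_job, tips_ahead gives the robot as it stands.
- The arm moves only by the tool move_arm, never from a script. Its argument "moves" is one flat list of numbers, 7 for each row, row after row: the shift along the tool's x, y, z as a fraction of full scale, then the turn, a rotation vector about the tool's x, y, z as a fraction of full scale, then the closure in counts, from 0 (fully open) to 255 (shut). A call has 1 to 8 rows; each row shifts and turns the commanded pose from where the row before left it, along the tool's axes as they then stand; what a row does not reach is not made up. Full scale, the value 1, is 3 cm for a shift and pi/2 rad for a turn. A row lasts 1/12 s, in which the tool goes at most 41.7 mm and 7.16 degrees, less where a joint would pass 70% of its speed; a pose out of reach is approached as far as the arm can. A call with a number of a shift or a turn outside -1 to 1 is refused whole. A call with a gripper value outside its range is refused whole. The fingers move at their own pace and stop on an object; the grip force is fixed at half the most. Time passes only in rows, so rows that do not move let the fingers close. It gives the time, the measured TCP pose, the force and the opening at its end, in the units of the state.
- read_state(): the state, without advancing time (a new reading comes with each control period).
- capture(name): name is "scene" or "side" or "wrist"; returns a dict with "color" (480x640x3 uint8, red, green, blue), "intrinsics" (3x3 intrinsics, pixels), "extrinsics" (4x4, takes a point from camera to world coordinates). Camera axes: x right, y down, z forward; pixel columns grow to the right and rows downward; lengths in m; the calibration is good to about 2 mm. The wrist camera is an equidistant fisheye: a pixel r from the principal point sees the ray r / f radians off the axis. A picture is of the moment at which its call begins. There is no depth.
- finish_job(): hands the job in, once; it reports no verdict.
The state is a dict: "t": time; "joints": joint angles; "joint_vel": joint speeds; "joint_torque": joint torques, N m; "ee_pos": TCP position; "orientation": TCP orientation; "contact_force": force on the tool from outside, world axes, zero at the start; "ft_torque": the same for the moment, N m; "finger_gap": finger opening in m.
Only numpy, scipy, OpenCV 4.12 (cv2) and the standard library are available. Lean on these libraries where they do the work, as an engineer would, in place of code of your own. Each camera call takes 0.05 s, during which the arm holds its last target.

### The job

Take the scraper block and wipe the three loose metal chips off the slotted plate with it (not with the fingers), then stand the scraper back upright on the bench. Then pinch the spring clip by its two tails so that its jaws gape wide, carry it to the free upright edge of the card, and finish holding it there wide open, around mid-height of the edge, with the card's edge between the two jaws and touching neither, ready to clamp it. Do not let go of the clip at the end, and leave the motor, jar and screwdriver where they are.

Things in the scene. Friction and masses are not known exactly. Their poses are not given: they have to be found in the camera images.
- fixture: Fixed slotted aluminium plate, 140 (x) x 170 (y) x 25 mm high, on the bench; origin at the centre of its underside, z up. On its +y half a white card stands upright in the plane x = 0, from y = 20 to 80 mm, its foot in a steel clamp (y 44 to 80 mm, 47 mm above the bench, screw heads out to x = 20 mm either side). Chips start on the -y half: y -75 to -25 mm, x within 60 mm.
- card_edge (a point): Middle of the card's free upright edge, 20 mm to +y of the plate's centre, 65 mm above the bench. Axes as the fixture's: x square to the card's face, +y into the card, -y out into the open, z up. The card is 3 mm thick; the free edge runs 40 mm up (to 105 mm above the bench) and 40 mm down from here.
- chip0_mid (a point): Centre of loose brass chip 0 of 3, about 16 x 13 x 6 mm, flat, 12 g, lying on the plate's bare half (centre 28 mm above the bench); once wiped off it lies on the bench about 3 mm high.
- chip1_mid (a point): Centre of loose brass chip 1 of 3, about 16 x 13 x 6 mm, flat, 12 g, lying on the plate's bare half (centre 28 mm above the bench); once wiped off it lies on the bench about 3 mm high.
- chip2_mid (a point): Centre of loose brass chip 2 of 3, about 16 x 13 x 6 mm, flat, 12 g, lying on the plate's bare half (centre 28 mm above the bench); once wiped off it lies on the bench about 3 mm high.
- scraper_mid (a point): Centre of the loose scraper block, half-way up (27 mm above its underside), z up. It stands on a black rubber foot 28 (x) x 90 (y) x 14 mm high; above that a wooden grip 22 (x) x 74 (y) mm, from 14 to 54 mm above the underside. Grip it across the 22 mm (along its x). 160 g.
- clip_mid (a point): Centre of the loose steel spring clip, on its hinge, half-way up. It lies on its side, hinge pin upright (z), 30 mm tall, so this point is 15 mm above the bench. x runs along the middle of the shut clip: jaw tips 46 mm to +x, tail ends 47 mm to -x. Two flat upright tails spread towards their ends: shut, they are 43 mm apart outside at 36 mm to -x, 49 mm at the ends. 75 g.
- clip_spring (a joint): Opening angle between the two halves of the clip: 0 shut, 0.5 rad fully open (stop; the jaw tips then gape about 22 mm). The spring needs about 5 N on each tail to start and about 10 N fully open; a grip of 20 to 30 N holds it against the stop. It snaps shut when let go.
- jaw_tip_a (a point): Inside of the jaw tip of the clip's +y half, half-way up the clip, 44 mm from the hinge.
- jaw_tip_b (a point): Inside of the jaw tip of the clip's other (-y) half, half-way up the clip, 44 mm from the hinge.
- clip: The same clip, origin 15 mm under clip_mid. Pinch the tails from above along y, 36 mm to -x of the hinge: squeezed fully they lie parallel, 24 mm over their outsides, flat on the finger pads. Both halves turn evenly about the hinge, so the middle line stays in the middle of the fingers; these axes belong to the +y half, which turns up to 0.25 rad (counterclockwise) when squeezed.
- scraper: The same scraper block: origin at the centre of its underside.
- chip0: The same chip 0: origin on its underside.
- chip1: The same chip 1: origin on its underside.
- chip2: The same chip 2: origin on its underside.
- motor: Bystander: black and aluminium stepper-type motor, 56 x 56 x 72 mm with its shaft up, at the far side; origin under its centre.
- jar: Bystander: white jar with black lid, 56 mm across, 60 mm high; origin under its centre.
- driver: Bystander: screwdriver lying on the bench beyond the work; its x runs along the shaft.
Things that resemble listed ones, but are neither listed nor needed, are in the scene too. What is shaped like the scraper but purple is not meant.

How it is judged:
On the way, in this order (a step that is already met when the one before it is completed fails the run):
1. the scraper block, held in the fingers, is over the plate with chips still on it (contact force between the fingers and scraper above 0.5 N and horizontal distance between scraper_mid and fixture below 0.12 m and height (world z) of scraper_mid between 0.045 and 0.075 m), for 0.1 s.
2. all three chips are off the plate, wiped with the held scraper (height (world z) of each of chip0_mid, chip1_mid, chip2_mid below 0.021 m and contact force between the fingers and scraper above 0.5 N), for 0.2 s.
3. the scraper stands upright on the bench, let go (height (world z) of scraper_mid below 0.034 m and angle between scraper_mid's own z axis and vertical below 0.15 rad and contact force between the fingers and scraper below 0.1 N and linear speed of scraper below 0.03 m/s), for 0.2 s.
4. the clip is squeezed wide open and lifted (value of joint clip_spring above 0.35 rad and height (world z) of clip_mid above 0.035 m), for 0.2 s.
At the end, for the whole second after the job is handed in: Clip held still, open over 0.35 rad, jaw tips either side of the card, 4 mm or more from its middle plane, 6 mm or more past its free edge, clip within 22 mm of mid-height, not touching the fixture; chips off the plate (centres under 21 mm), scraper upright on the bench (value of joint clip_spring above 0.35 rad and x of jaw_tip_a in the frame of card_edge below -0.004 m and x of jaw_tip_b in the frame of card_edge above 0.004 m and y of each of jaw_tip_a, jaw_tip_b in the frame of card_edge above 0.006 m and z of clip_mid in the frame of card_edge between -0.022 and 0.022 m and contact force between the fingers and clip above 2 N and contact force between clip and fixture below 0.2 N and linear speed of clip below 0.03 m/s and height (world z) of each of chip0_mid, chip1_mid, chip2_mid below 0.021 m and height (world z) of scraper_mid below 0.034 m and angle between scraper_mid's own z axis and vertical below 0.15 rad); the arm keeps its last pose, push and grip.
It fails at once if the fingers push a chip (contact force between the fingers and chip0 above 0.5 N or contact force between the fingers and chip1 above 0.5 N or contact force between the fingers and chip2 above 0.5 N).
It fails at once if a bystander is moved by more than 30 mm (distance of any of motor, jar, driver from where it was at the start of the episode above 0.03 m).
It also fails if it takes over 70 s, if anything falls off the work surface, if the arm or the gripper's body presses on something with over 40 N, if the wrist force passes 120 N, or if a joint passes its speed limit or range.

## Working session

There is one attempt and no reset: what is moved stays moved. The work goes in short steps, Python scripts to look and compute and a tool call to move; the robot and the scene stay as the last step left them, time stands still between calls to the robot, and variables do not carry over. Pictures are saved under pics/ and viewed, and the job is handed in when it is done.

Besides the shell and the picture viewer there is one more tool, called after "Emit:" in YAML: its name, and indented under it one key for each argument. move_arm: Moves the arm, as the interface text tells. Its arguments: {"type":"object","properties":{"moves":{"type":"array"}},"required":["moves"]}

```bash
ls; mkdir -p pics; cat > h.py <<'E'
import numpy as np, cv2
from station import read_state, capture, finish_job, tips_ahead
def snap(name,fn):
    d=capture(name); cv2.imwrite('pics/'+fn+'.png',d['color'][:,:,::-1]); np.savez('pics/'+fn+'.npz',K=d['intrinsics'],E=d['extrinsics'],c=d['color']); return d
def ray(fn,u,v):
    d=np.load('pics/'+fn+'.npz');K,E=d['K'],d['E']
    if fn.startswith('wrist'):
        a=(u-K[0,2])/K[0,0];b=(v-K[1,2])/K[1,1];r=np.hypot(a,b)
        w=np.array([a/r*np.sin(r),b/r*np.sin(r),np.cos(r)]) if r>1e-9 else np.array([0,0,1.])
    else: w=np.linalg.inv(K)@[u,v,1]
    w=E[:3,:3]@w; return E[:3,3],w/np.linalg.norm(w)
def atz(fn,u,v,z):
    o,w=ray(fn,u,v); return o+w*(z-o[2])/w[2]
def tri(*obs):
    A=np.zeros((3,3));b=np.zeros(3);R=[ray(*o) for o in obs]
    for o,w in R: P=np.eye(3)-np.outer(w,w);A+=P;b+=P@o
    p=np.linalg.solve(A,b); return p,[np.linalg.norm((np.eye(3)-np.outer(w,w))@(p-o)) for o,w in R]
def proj(fn,p):
    d=np.load('pics/'+fn+'.npz');K,E=d['K'],d['E'];q=E[:3,:3].T@(np.array(p)-E[:3,3])
    if fn.startswith('wrist'):
        r=np.hypot(q[0],q[1]);th=np.arctan2(r,q[2]);return K[0,0]*q[0]/r*th+K[0,2],K[1,1]*q[1]/r*th+K[1,2]
    return K[0,0]*q[0]/q[2]+K[0,2],K[1,1]*q[1]/q[2]+K[1,2]
def crop(fn,x0,y0,x1,y1,s,out):
    c=np.load('pics/'+fn+'.npz')['c'][y0:y1,x0:x1,::-1];cv2.imwrite('pics/'+out+'.png',cv2.resize(c,None,fx=s,fy=s,interpolation=cv2.INTER_CUBIC))
E
python3 - <<'E'
from h import *
print(read_state(),tips_ahead)
for n in('scene','side','wrist'):
    d=snap(n,n+'0');print(n,d['intrinsics'].tolist(),d['extrinsics'].round(4).tolist())
E
```

```text
pics
{'t': 0.0, 'joints': array([-1.74104368e-01,  2.45771537e-01,  1.55899492e+00, -6.67900857e-06,
        1.33868609e+00, -1.74103990e-01]), 'joint_vel': array([ 0.0028488 ,  0.00021544, -0.00125244, -0.00140086,  0.00072693,
        0.00067096]), 'joint_torque': array([ 8.38778797e-04, -4.15839279e+01, -3.14599335e+01,  6.84806099e-02,
        3.33599187e-02, -1.41738678e-04]), 'ee_pos': array([6.49387722e-01, 1.08837958e-04, 1.92882849e-01]), 'orientation': array([ 9.99999568e-01,  5.82267426e-07, -9.16450206e-04, -1.57890678e-04]), 'contact_force': array([-0.48777742, -0.15092479,  0.23972733]), 'ft_torque': array([-0.02785307,  0.01599623,  0.01787166]), 'finger_gap': 0.09403323864898573} 0.022
scene [[582.6045462943641, 0.0, 327.41347489051407], [0.0, 582.6045462943641, 243.82169734830916], [0.0, 0.0, 1.0]] [[-0.4339, 0.5381, -0.7227, 1.3679], [0.9009, 0.2677, -0.3416, 0.391], [0.0096, -0.7993, -0.6009, 0.7153], [0.0, 0.0, 0.0, 1.0]]
side [[515.5074301587518, 0.0, 327.1359053694215], [0.0, 515.5074301587518, 236.05767095995134], [0.0, 0.0, 1.0]] [[0.9842, -0.1256, 0.1247, 0.4493], [-0.1763, -0.7598, 0.6258, -0.6855], [0.0161, -0.6379, -0.7699, 0.9266], [0.0, 0.0, 0.0, 1.0]]
wrist [[371.64829954431775, 0.0, 315.45149396949637], [0.0, 371.64829954431775, 233.83825129965044], [0.0, 0.0, 1.0]] [[1.0, 0.0004, -0.0022, 0.6497], [-0.0003, -0.9615, -0.2747, 0.0805], [-0.0022, 0.2747, -0.9615, 0.3835], [0.0, 0.0, 0.0, 1.0]]
```

View pics/scene0.png

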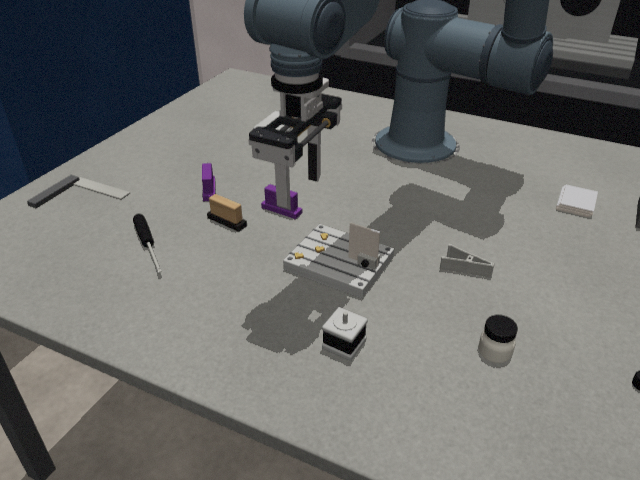

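View pics/side0.png

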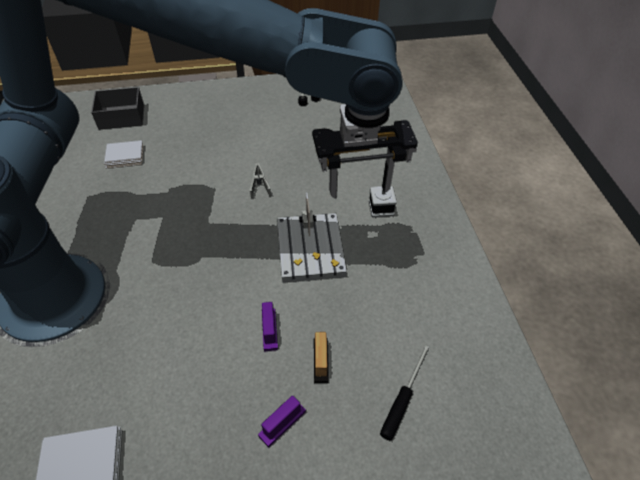

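View pics/wrist0.png

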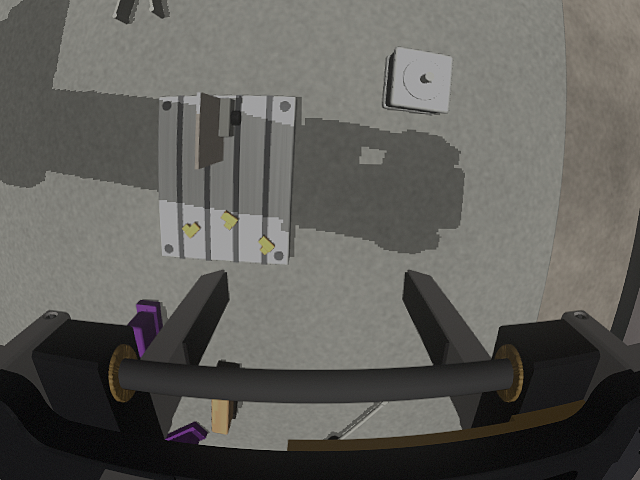

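Candidates: tan/wooden scraper at scene (227,211) / side (320,356); purple look-alikes at side (269,326) and (282,420). The wooden one is meant. The chips are at side (298,262), (316,256) and (335,263), and the clip at side (259,182). I'll enlarge these.

```bash
python3 - <<'E'
from h import *
crop('side0',235,150,365,290,5,'c1')
crop('scene0',270,210,410,300,5,'c2')
crop('scene0',190,180,270,240,8,'c3')
crop('scene0',425,230,505,290,8,'c4')
crop('side0',300,320,345,390,8,'c5')
a=cv2.imread('pics/c3.png');b=cv2.imread('pics/c5.png');
im=np.zeros((1050//1,1000,3),np.uint8)
im[:480,:640]=a;im[:560,640:1000]=b;im[560:1040,:640]=cv2.imread('pics/c4.png')
cv2.imwrite('pics/c345.png',cv2.resize(im,None,fx=.57,fy=.57,interpolation=cv2.INTER_AREA))
E
```

```text
(no output)
```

View pics/c1.png

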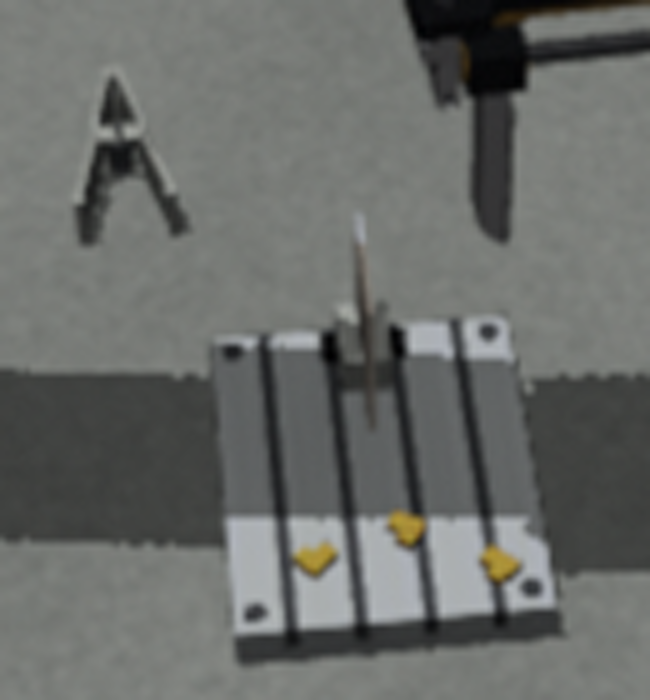

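View pics/c2.png

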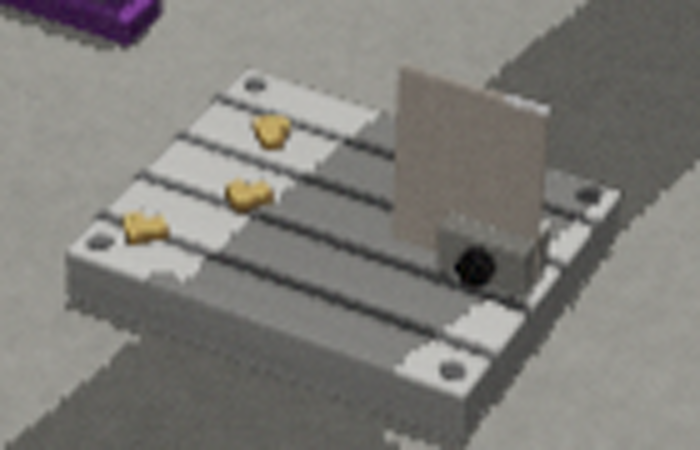

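View pics/c3.png

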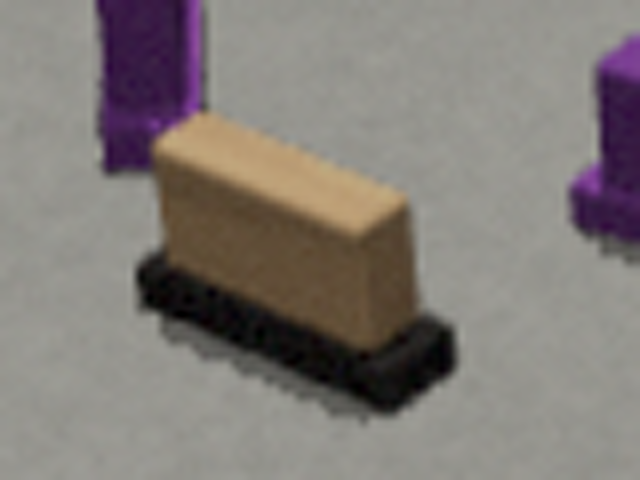

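View pics/c5.png

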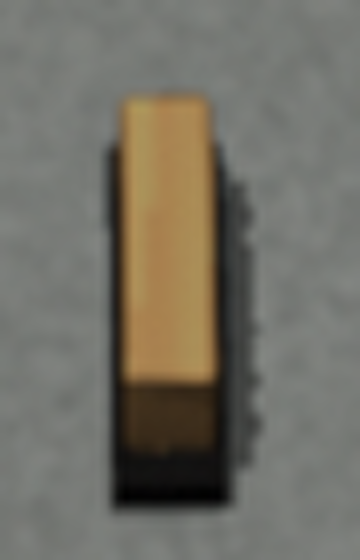

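View pics/c4.png

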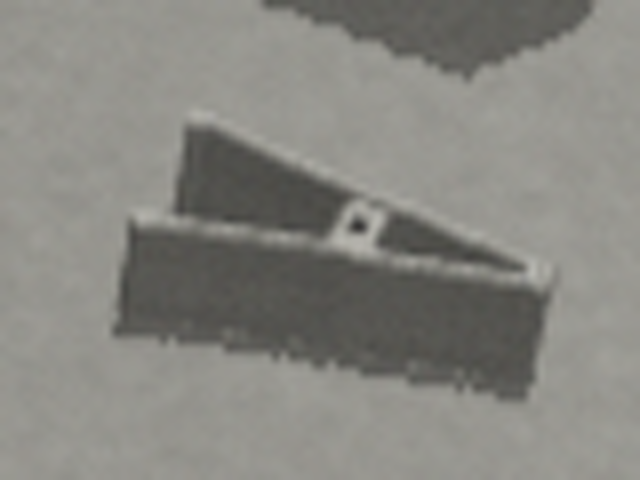

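```bash
cat > m.py <<'E'
from h import *
S1=lambda x,y:('side0',235+x/5-.5,150+y/5-.5)
S5=lambda x,y:('side0',300+x/8-.5,320+y/8-.5)
C2=lambda x,y:('scene0',270+x/5-.5,210+y/5-.5)
C3=lambda x,y:('scene0',190+x/8-.5,180+y/8-.5)
C4=lambda x,y:('scene0',425+x/8-.5,230+y/8-.5)
def T(n,*o):
    p,r=tri(*o);print(n,p.round(4),np.round(r,4));return p
E
python3 - <<'E'
from m import *
P=[T('-x+y',S1(213,343),C2(620,193)),T('+x+y',S1(510,320),C2(467,395)),T('+x-y',S1(557,610),C2(70,257)),T('-x-y',S1(236,635),C2(250,70))]
m=np.mean(P,0);print(m,[np.linalg.norm(P[i]-P[i-1]) for i in range(4)])
a=P[0]-P[3]+P[1]-P[2];print('y dir',np.degrees(np.arctan2(a[1],a[0])))
a=P[1]-P[0]+P[2]-P[3];print('x dir',np.degrees(np.arctan2(a[1],a[0])))
T('chipA',S1(315,558),C2(272,131));T('chipB',S1(406,528),C2(249,195));T('chipC',S1(500,563),C2(145,228))
P=[T('s-x+y',S5(122,97),C3(408,200)),T('s+x+y',S5(210,97),C3(360,236)),T('s+x-y',S5(217,382),C3(157,150)),T('s-x-y',S5(123,382),C3(205,113))]
print(np.mean(P,0),[np.linalg.norm(P[i]-P[i-1]) for i in range(4)])
a=P[0]-P[3]+P[1]-P[2];print('y dir',np.degrees(np.arctan2(a[1],a[0])))
T('cliptip',S1(115,78),C4(545,275)); T('hinge',S1(119,130),C4(358,225))
T('tailL',S1(78,207),C4(190,115));T('tailR',S1(180,225),C4(137,218))
T('cardtopfar',S1(358,215),C2(548,108)); 
for n in ((362,262),(363,250),(364,275)): T('cardtopfree',S1(*n),C2(400,68))
E
```

```text
-x+y [0.4902 0.1202 0.0238] [0.0008 0.0008]
+x+y [0.6292 0.1128 0.0244] [0.0004 0.0004]
+x-y [ 0.6188 -0.0547  0.0214] [0.0006 0.0006]
-x-y [ 0.4805 -0.0468  0.0242] [0.0005 0.0005]
[0.55465985 0.03288715 0.023435  ] [np.float64(0.1672751122473471), np.float64(0.1392022122692841), np.float64(0.1677917235706491), np.float64(0.13857406030633118)]
y dir 86.55448189630224
x dir -3.164739729254886
chipA [ 0.5197 -0.0165  0.0291] [0.0016 0.0016]
chipB [ 0.5613 -0.0063  0.0287] [0.0014 0.0014]
chipC [ 0.5983 -0.0323  0.0293] [0.0014 0.0014]
s-x+y [ 0.5269 -0.2056  0.0524] [0.0017 0.0017]
s+x+y [ 0.5471 -0.2082  0.052 ] [0.0008 0.0008]
s+x-y [ 0.5357 -0.2794  0.051 ] [0.0003 0.0003]
s-x-y [ 0.5152 -0.2771  0.0522] [0.0013 0.0013]
[ 0.53124917 -0.24256946  0.05189734] [np.float64(0.07248626375863632), np.float64(0.02034774274246553), np.float64(0.07219329931070922), np.float64(0.020660377670693824)]
y dir 80.80316451233429
cliptip [0.4607 0.306  0.0281] [0.0009 0.0009]
hinge [0.4604 0.2629 0.0297] [0.0015 0.0015]
tailL [0.4355 0.214  0.0289] [0.0009 0.0009]
tailR [0.4797 0.2093 0.0211] [0.0058 0.0058]
cardtopfar [0.5587 0.1116 0.1062] [0.0009 0.0009]
cardtopfree [0.5604 0.0628 0.1164] [0.0108 0.0108]
cardtopfree [0.5624 0.0651 0.1195] [0.0125 0.0125]
cardtopfree [0.5592 0.0604 0.1133] [0.0086 0.0086]
```

The scene and side views agree, with heights about 1.5 mm low throughout. Plate centre is (0.555, 0.033) at yaw -3.3°. Scraper is at (0.531, -0.243), yaw -9.2°, top ≈ 0.053. Clip hinge is at (0.460, 0.263) with its jaws towards world +y. I'll move above the scraper first.

Emit:
move_arm:
  moves: [-0.5, 0.95, 0, 0, 0, 0, 110, -0.5, 0.95, 0, 0, 0, 0, 110, -0.5, 0.95, 0, 0, 0, 0, 110, -0.5, 0.95, 0, 0, 0, 0, 110, -0.5, 0.95, 0, 0, 0, 0, 110, -0.5, 0.95, 0, 0, 0, 0, 110, -0.5, 0.95, 0, 0, 0, 0, 110, -0.43, 0.95, 0.8, 0, 0, 0.051, 110]

```text
t: 0.82
ee_pos: [0.5338, -0.2309, 0.1746]
orientation: [0.999, -0.041, 0.004, 0.002]
contact_force: [1.1, -0.9, 0.4]
finger_gap: 0.0533
```

Emit:
move_arm:
  moves: [0, 0, 0.6, 0, 0, 0.051, 110, 0, 0, 0, 0, 0, 0, 110]

```text
t: 0.98
ee_pos: [0.529, -0.2278, 0.1477]
orientation: [0.997, -0.082, -0.003, -0.002]
contact_force: [-1.2, 1.4, -0.4]
finger_gap: 0.0536
```

```bash
python3 - <<'E'
from h import *
s=read_state();print(s['t'],s['ee_pos'],s['orientation'],s['finger_gap'])
snap('wrist','wrist1');
E
```

```text
0.9833 [ 0.52901671 -0.22783605  0.14768748] [ 0.99661243 -0.08215227 -0.00330639 -0.00193536] 0.053563490045409536
```

View pics/wrist1.png

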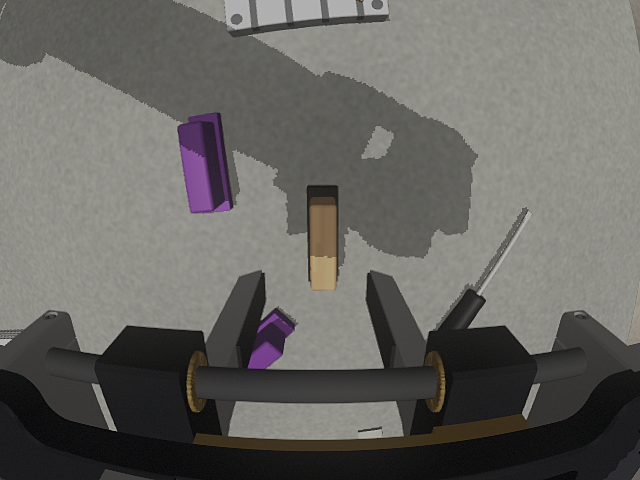

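The wooden scraper stands upright between the fingers; its grip top corners are at (309,197), (336,197), (337,289) and (311,290). The purple ones are off to the left.

```bash
python3 - <<'E'
from h import *
P=[atz('wrist1',u,v,.054) for u,v in((309,197),(336,197),(337.5,289),(311,290))]
m=np.mean(P,0);print(np.round(P,4),m,[np.linalg.norm(P[i]-P[i-1]) for i in range(4)])
a=P[0]-P[3]+P[1]-P[2];print(np.degrees(np.arctan2(a[1],a[0])))
s=read_state();print(s['ee_pos'])
from scipy.spatial.transform import Rotation as R
r=R.from_quat(s['orientation']);
for t in (m,np.array([.5312,-.2426,.054])): print((r.inv().apply(np.array([t[0],t[1],.042])-s['ee_pos'])/.03).round(3))
E
```

```text
[[ 0.528  -0.1982  0.054 ]
 [ 0.5487 -0.2015  0.054 ]
 [ 0.5384 -0.2786  0.054 ]
 [ 0.5163 -0.2759  0.054 ]] [ 0.53284345 -0.23855032  0.054     ] [np.float64(0.07860896669169098), np.float64(0.020967157486998823), np.float64(0.0777536370486663), np.float64(0.022208397850081735)]
81.94769166890642
[ 0.5303675  -0.22748488  0.14968205]
[0.156 0.359 3.588]
[0.124 0.501 3.588]
```

Emit:
move_arm:
  moves: [0.14, 0.43, 0.7, 0, 0, 0, 110, 0, 0, 0.9, 0, 0, 0, 110, 0, 0, 0.9, 0, 0, 0, 110, 0, 0, 0.7, 0, 0, 0, 110, 0, 0, 0.38, 0, 0, 0, 110, 0, 0, 0, 0, 0, 0, 110, 0, 0, 0, 0, 0, 0, 110]

```text
t: 1.62
ee_pos: [0.535, -0.2412, 0.0455]
orientation: [0.997, -0.079, 0.0, 0.0]
contact_force: [1.0, 0.8, 0.4]
finger_gap: 0.0534
```

```bash
python3 - <<'E'
from h import *
snap('side','side1');snap('wrist','wrist2')
crop('side1',260,260,400,400,4,'s1c')
E
```

```text
(no output)
```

View pics/wrist2.png

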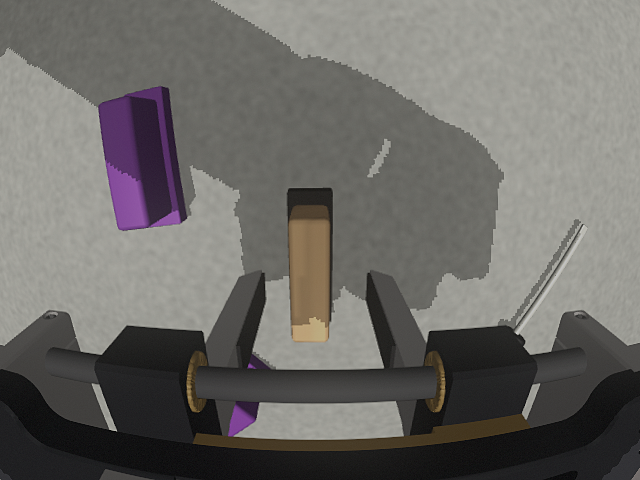

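The scraper sits between the fingers, about 3 mm left of centre (309 against 315). I'll correct that and close.

Emit:
move_arm:
  moves: [-0.1, 0, 0.1, 0, 0, 0, 110, 0, 0, 0, 0, 0, 0, 110, 0, 0, 0, 0, 0, 0, 255, 0, 0, 0, 0, 0, 0, 255, 0, 0, 0, 0, 0, 0, 255, 0, 0, 0, 0, 0, 0, 255, 0, 0, 0, 0, 0, 0, 255, 0, 0, 0, 0, 0, 0, 255]

```text
t: 2.38
ee_pos: [0.5314, -0.241, 0.0416]
orientation: [0.997, -0.08, 0.0, 0.0]
contact_force: [0.5, 0.2, 0.5]
finger_gap: 0.0203
```

Emit:
move_arm:
  moves: [0, 0, -0.5, 0, 0, 0, 255, 0, 0, -0.9, 0, 0, 0, 255, 0, 0, -0.9, 0, 0, -0.033, 255, 0, 0, -0.4, 0, 0, -0.032, 255]

```text
t: 2.72
ee_pos: [0.5324, -0.2417, 0.1256]
orientation: [1.0, -0.028, 0.002, 0.001]
contact_force: [0.5, -0.2, -1.3]
finger_gap: 0.0196
```

Emit:
move_arm:
  moves: [-0.23, -0.6, 0, 0, 0, 0, 255, -0.23, -1, 0, 0, 0, 0, 255, -0.23, -1, 0, 0, 0, 0, 255, -0.23, -1, 0, 0, 0, 0, 255, -0.23, -1, 0, 0, 0, 0, 255, -0.23, -1, 0, 0, 0, 0, 255, -0.23, -1, 0, 0, 0, 0, 255, -0.23, -0.82, 0, 0, 0, 0, 255]

```text
t: 3.38
ee_pos: [0.4879, -0.0135, 0.1219]
orientation: [1.0, -0.029, -0.001, -0.0]
contact_force: [0.4, -0.3, -1.9]
finger_gap: 0.0197
```

Emit:
move_arm:
  moves: [0, 0, 0, 0, 0, 0, 255, 0, 0, 0, 0, 0, 0, 255, 0, 0, 0, 0, 0, 0, 255]

```text
t: 3.63
ee_pos: [0.4891, -0.0159, 0.1224]
orientation: [1.0, -0.029, -0.0, 0.0]
contact_force: [0.5, -0.5, -2.1]
finger_gap: 0.0203
```

```bash
python3 - <<'E'
from h import *
snap('side','side2');snap('wrist','wrist3');print(read_state()['ee_pos'],read_state()['orientation'])
crop('side2',235,150,365,290,5,'s2c')
E
```

```text
[ 0.48926276 -0.01641375  0.12250024] [ 9.99559430e-01 -2.96805170e-02 -5.15306433e-05  9.64866914e-05]
```

View pics/wrist3.png

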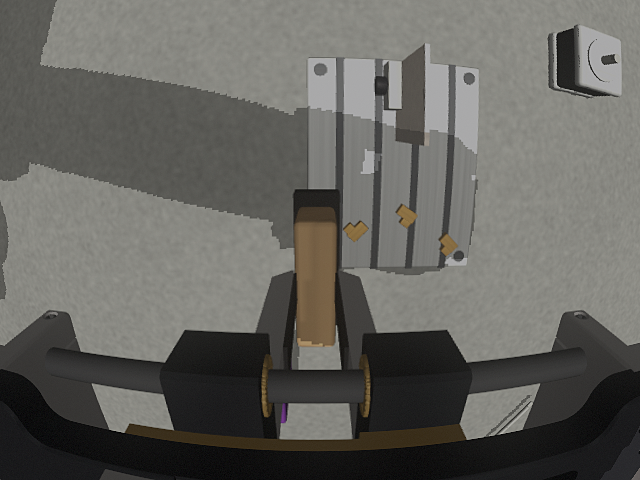

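View pics/side2.png

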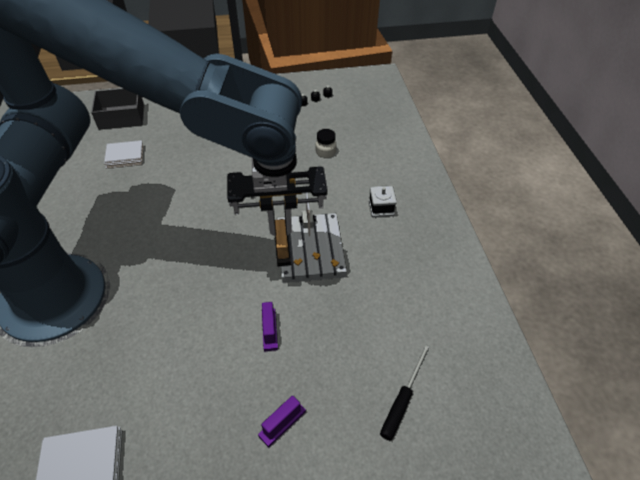

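Scraper held at the -x edge of the plate; chips at (356,230), (405,215) and (449,245) are all to its +x side. I'll lower it gently onto the plate.

Emit:
move_arm:
  moves: [0, 0, 0.6, 0, 0, 0, 255, 0, 0, 0.7, 0, 0, 0, 255, 0, 0, 0.4, 0, 0, 0, 255, 0, 0, 0.1, 0, 0, 0, 255, 0, 0, 0, 0, 0, 0, 255, 0, 0, 0.03, 0, 0, 0, 255, 0, 0, 0, 0, 0, 0, 255]

```text
t: 4.32
ee_pos: [0.4899, -0.0161, 0.0685]
orientation: [1.0, -0.029, 0.001, 0.0]
contact_force: [-0.1, -0.4, -1.8]
finger_gap: 0.02
```

```bash
python3 - <<'E'
from h import *
for fn,l in(('wrist3',((356,230),(405,215),(449,245))),):
  for c in l: print(atz(fn,*c,.029))
print(read_state())
snap('side','side3');snap('scene','scene3')
crop('side3',255,190,365,290,7,'s3c');crop('scene3',270,200,400,300,6,'sc3c')
E
```

```text
[ 0.5213123 -0.0157822  0.029    ]
[ 0.56129406 -0.0056355   0.029     ]
[ 0.60012096 -0.03336617  0.029     ]
{'t': 4.3167, 'joints': array([-2.64536585e-01,  2.56077777e-02,  2.05013698e+00, -1.17325606e-04,
        1.06411869e+00, -2.05822049e-01]), 'joint_vel': array([ 0.00445173, -0.00645507,  0.00075701,  0.00084221,  0.00263228,
       -0.00096779]), 'joint_torque': array([-8.12994596e-02, -2.89735401e+01, -2.80696625e+01,  5.62476064e-02,
        1.04149416e-02, -2.53284770e-04]), 'ee_pos': array([ 0.48987979, -0.01607401,  0.0685256 ]), 'orientation': array([ 9.99569565e-01, -2.93246291e-02,  8.28847360e-04,  2.51372567e-04]), 'contact_force': array([-0.12325717, -0.41384865, -1.78349709]), 'ft_torque': array([-0.02168991, -0.00217273,  0.04684076]), 'finger_gap': 0.020021903904797266}
```

View pics/s3c.png

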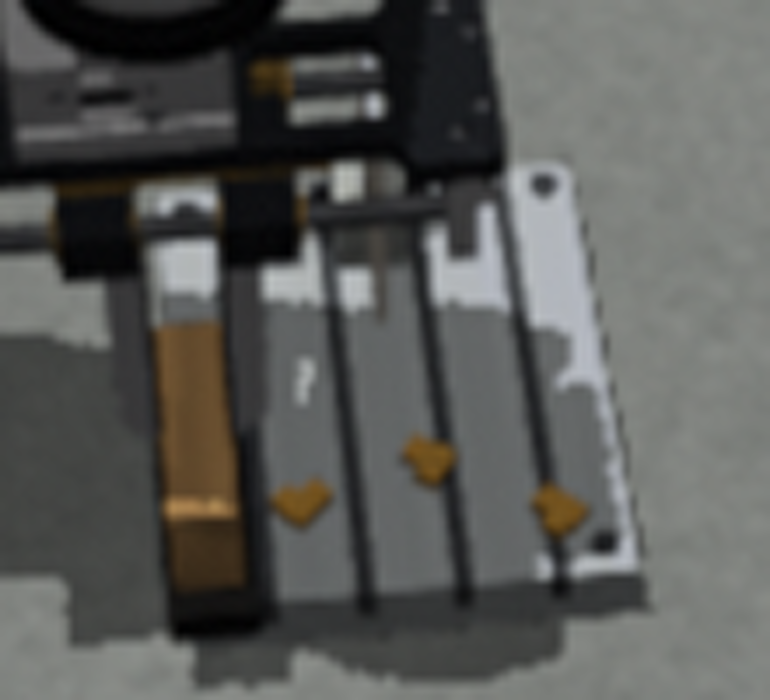

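View pics/sc3c.png

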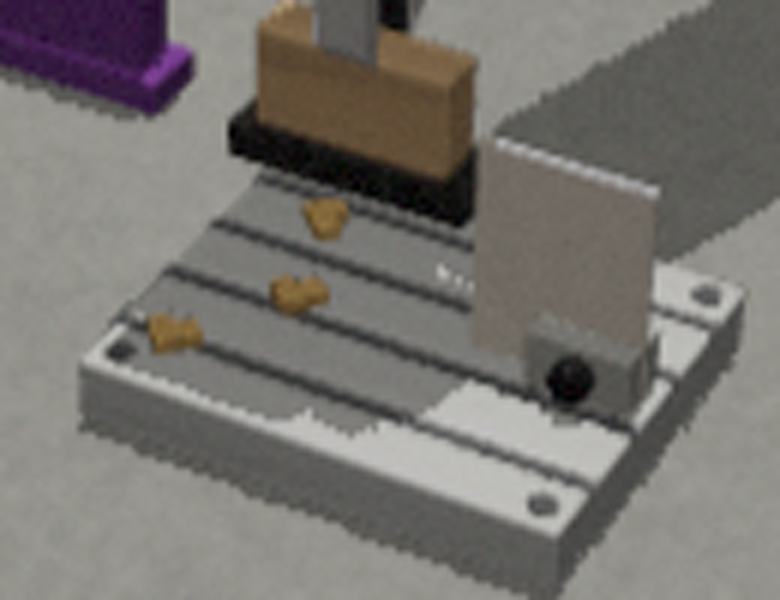

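Emit:
move_arm:
  moves: [0, 0, 0.04, 0, 0, 0, 255, 0, 0, 0, 0, 0, 0, 255, 0.1, 0, 0, 0, 0, 0, 255, 0.25, 0, 0, 0, 0, 0, 255, 0.3, 0, 0, 0, 0, 0, 255, 0.3, 0, 0, 0, 0, 0, 255, 0.3, 0, 0, 0, 0, 0, 255, 0.3, 0, 0, 0, 0, 0, 255]

```text
t: 5.08
ee_pos: [0.5366, -0.0183, 0.0663]
orientation: [1.0, -0.029, 0.0, 0.0]
contact_force: [-1.1, -0.0, -1.2]
finger_gap: 0.0204
```

```bash
python3 - <<'E'
from h import *
print(read_state()['ee_pos'],read_state()['contact_force'])
snap('side','side4');snap('scene','scene4')
crop('scene4',270,200,400,300,6,'sc4c')
E
```

```text
[ 0.5366272  -0.0182658   0.06633487] [-1.1369135  -0.04667947 -1.23937462]
```

View pics/sc4c.png

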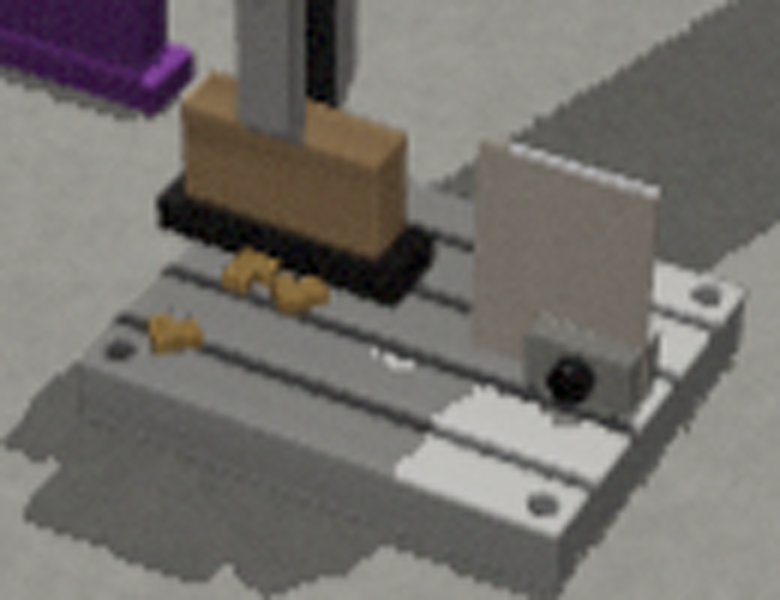

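The first chip is being pushed ahead by the foot, and the foot is level with the plate. Continuing the wipe.

Emit:
move_arm:
  moves: [0.3, 0, 0, 0, 0, 0, 255, 0.3, 0, 0, 0, 0, 0, 255, 0.3, 0, 0, 0, 0, 0, 255, 0.3, 0, 0, 0, 0, 0, 255, 0.3, 0, 0, 0, 0, 0, 255, 0.3, 0, 0, 0, 0, 0, 255, 0.3, 0, 0, 0, 0, 0, 255, 0.3, 0, 0, 0, 0, 0, 255]

```text
t: 5.85
ee_pos: [0.6082, -0.0224, 0.0665]
orientation: [1.0, -0.029, -0.0, -0.0]
contact_force: [-2.0, 0.3, 1.1]
finger_gap: 0.0205
```

Emit:
move_arm:
  moves: [0.35, 0, 0, 0, 0, 0, 255, 0.35, 0, 0, 0, 0, 0, 255, 0.35, 0, 0, 0, 0, 0, 255, 0, 0, 0, 0, 0, 0, 255, 0, 0, 0, 0, 0, 0, 255, 0, 0, 0, 0, 0, 0, 255]

```text
t: 6.35
ee_pos: [0.6385, -0.0241, 0.0659]
orientation: [1.0, -0.029, -0.0, -0.0]
contact_force: [-0.1, 0.0, -1.9]
finger_gap: 0.0209
```

```bash
python3 - <<'E'
from h import *
print(read_state()['ee_pos'],read_state()['contact_force'])
snap('side','side5');snap('scene','scene5')
crop('scene5',220,190,380,310,5,'sc5c');crop('side5',270,180,410,300,5,'s5c')
E
```

```text
[ 0.63851344 -0.02408811  0.06591679] [-0.14932409  0.04164349 -1.89431952]
```

View pics/sc5c.png

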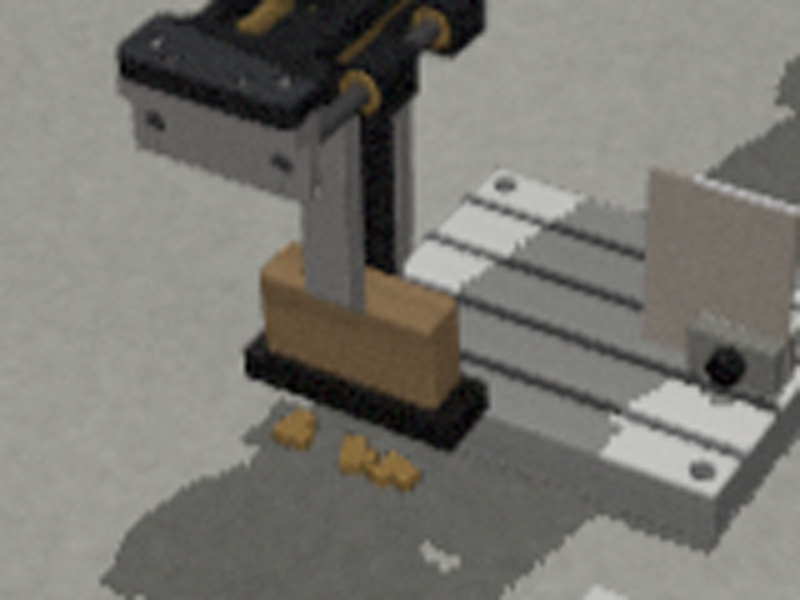

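View pics/s5c.png

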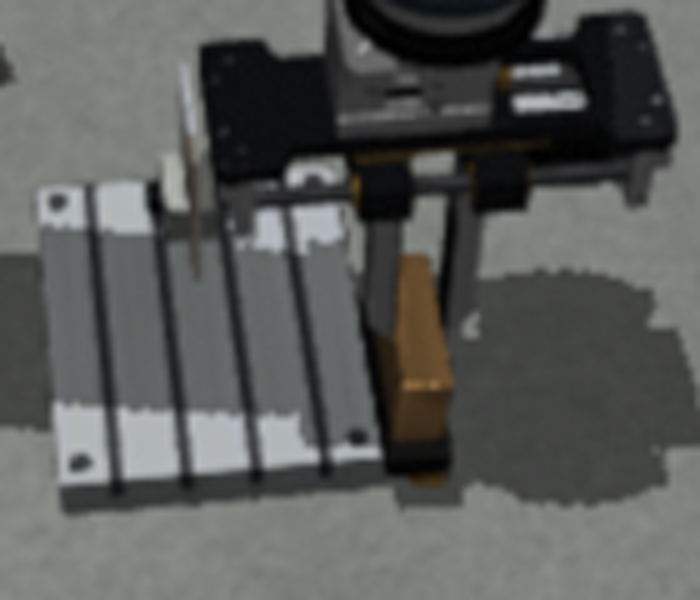

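All three chips lie on the bench off the +x side (scene crop, brass at (295,428), (357,455), (393,470)) and the plate is bare. I'll put the scraper back near its start.

Emit:
move_arm:
  moves: [0, 0, -0.5, 0, 0, 0, 255, 0, 0, -0.9, 0, 0, 0, 255]

```text
t: 6.62
ee_pos: [0.6355, -0.0236, 0.1049]
orientation: [1.0, -0.029, -0.004, -0.001]
contact_force: [0.0, 0.1, -2.5]
finger_gap: 0.0204
```

Emit:
move_arm:
  moves: [-0.37, 0.6, 0, 0, 0, 0, 255, -0.37, 0.85, 0, 0, 0, 0, 255, -0.37, 0.95, 0, 0, 0, 0, 255, -0.37, 0.95, 0, 0, 0, 0, 255, -0.37, 0.95, 0, 0, 0, 0, 255, -0.37, 0.95, 0, 0, 0, 0, 255, -0.37, 0.85, 0, 0, 0, 0, 255, -0.37, 0.7, 0.3, 0, 0, 0, 255]

```text
t: 7.28
ee_pos: [0.5385, -0.2251, 0.1014]
orientation: [1.0, -0.029, 0.002, 0.001]
contact_force: [-0.5, 0.0, -2.2]
finger_gap: 0.0207
```

Emit:
move_arm:
  moves: [0, 0, 0.7, 0, 0, 0, 255, 0, 0, 0.7, 0, 0, 0, 255, 0, 0, 0.3, 0, 0, 0, 255, 0, 0, 0, 0, 0, 0, 255, 0, 0, 0, 0, 0, 0, 255]

```text
t: 7.7
ee_pos: [0.5382, -0.2224, 0.0485]
orientation: [1.0, -0.029, -0.0, -0.0]
contact_force: [-0.3, 0.1, -1.9]
finger_gap: 0.0207
```

Emit:
move_arm:
  moves: [0, 0, 0.15, 0, 0, 0, 255, 0, 0, 0.03, 0, 0, 0, 255, 0, 0, 0.03, 0, 0, 0, 255, 0, 0, 0, 0, 0, 0, 255, 0, 0, 0, 0, 0, 0, 255]

```text
t: 8.12
ee_pos: [0.5386, -0.2227, 0.0426]
orientation: [1.0, -0.029, 0.0, 0.0]
contact_force: [-0.3, 0.5, -1.5]
finger_gap: 0.0205
```

Emit:
move_arm:
  moves: [0, 0, 0.03, 0, 0, 0, 255, 0, 0, 0.0, 0, 0, 0, 255, 0, 0, 0, 0, 0, 0, 110, 0, 0, 0, 0, 0, 0, 110, 0, 0, 0, 0, 0, 0, 110, 0, 0, 0, 0, 0, 0, 110]

```text
t: 8.62
ee_pos: [0.5386, -0.2229, 0.0416]
orientation: [1.0, -0.029, 0.0, 0.0]
contact_force: [0.5, 0.0, 0.4]
finger_gap: 0.0437
```

Emit:
move_arm:
  moves: [0, 0, -0.3, 0, 0, 0, 110, 0, 0, -0.9, 0, 0, 0, 110, 0, 0, -1, 0, 0, 0, 110, 0, 0, -1, 0, 0, 0, 50, 0, 0, -1, 0, 0, 0, 50]

```text
t: 9.03
ee_pos: [0.5383, -0.2227, 0.1694]
orientation: [1.0, -0.029, 0.0, 0.0]
contact_force: [-1.0, -0.6, 0.2]
finger_gap: 0.0633
```

```bash
python3 - <<'E'
from h import *
s=read_state();print(s['t'],s['ee_pos'],s['finger_gap'])
snap('side','side6');snap('scene','scene6')
crop('scene6',180,180,380,310,4,'sc6c')
E
```

```text
9.0333 [ 0.53826588 -0.22266126  0.16944132] 0.06325190662061952
```

View pics/sc6c.png

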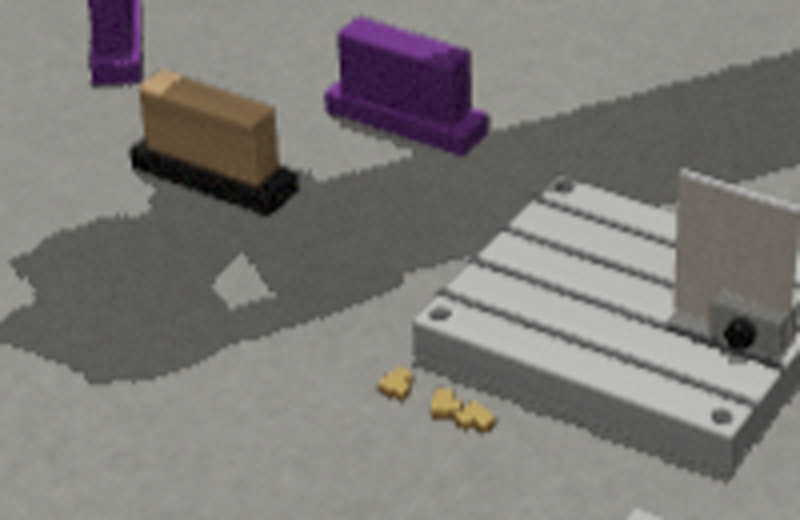

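View pics/side6.png

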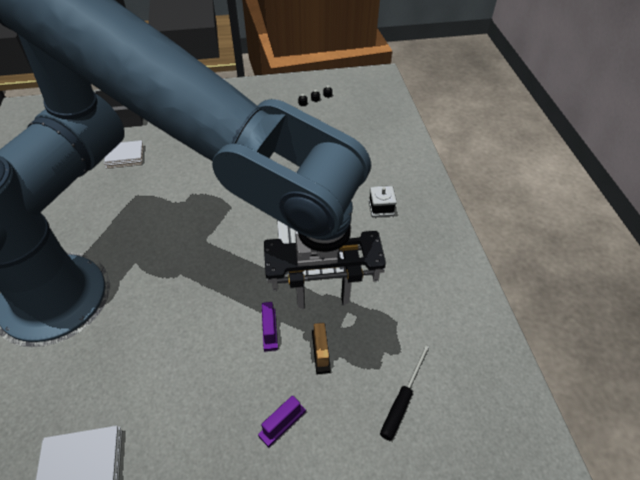

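The scraper stands upright alone (scene crop (205,140)). The chips are on the bench and the plate is bare. Next, the clip.

Emit:
move_arm:
  moves: [-0.24, -0.6, 0, 0, 0, 0, 0, -0.24, -0.95, 0, 0, 0, 0, 0, -0.24, -0.95, 0, 0, 0, 0, 0, -0.24, -0.95, 0, 0, 0, 0, 0, -0.24, -0.95, 0, 0, 0, 0, 0, -0.24, -0.95, 0, 0, 0, 0, 0, -0.24, -0.95, 0, 0, 0, 0, 0, -0.24, -0.95, 0, 0, 0, 0, 0]

```text
t: 9.8
ee_pos: [0.4926, -0.0009, 0.167]
orientation: [1.0, -0.029, -0.0, -0.0]
contact_force: [0.5, 0.1, 0.2]
finger_gap: 0.0936
```

Emit:
move_arm:
  moves: [-0.24, -0.95, 0, 0, 0, 0, 0, -0.24, -0.95, 0, 0, 0, 0, 0, -0.24, -0.95, 0, 0, 0, 0, 0, -0.24, -0.95, 0, 0, 0, 0, 0, -0.24, -0.95, 0, 0, 0, 0, 0, -0.24, -0.95, 0, 0, 0, 0, 0, 0, -0.3, 0, 0, 0, 0, 0, 0, 0, 0, 0, 0, 0, 0]

```text
t: 10.47
ee_pos: [0.4603, 0.1814, 0.167]
orientation: [1.0, -0.027, -0.0, 0.0]
contact_force: [0.2, 0.0, 0.7]
finger_gap: 0.0939
```

```bash
python3 - <<'E'
from h import *
s=read_state();print(s['t'],s['ee_pos'],s['orientation'],s['finger_gap'])
snap('wrist','wrist7')
E
```

```text
10.4667 [0.4602975  0.18135596 0.16702267] [ 9.99624483e-01 -2.74018698e-02 -1.63491367e-04  5.76759476e-05] 0.09392286858435836
```

View pics/wrist7.png

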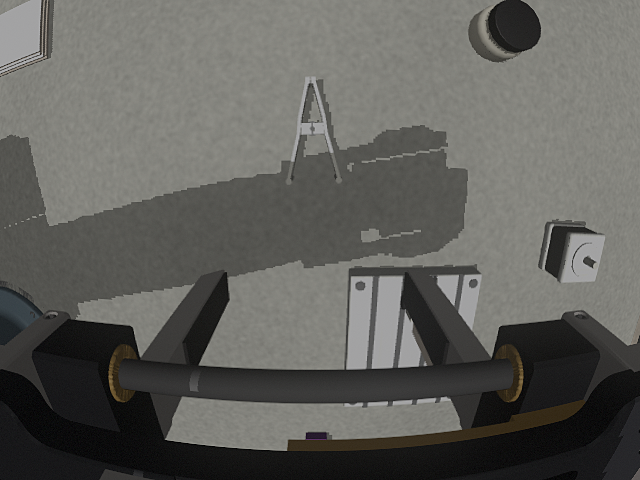

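```bash
python3 - <<'E'
from h import *
crop('wrist7',260,60,380,200,5,'w7c')
E
```

```text
(no output)
```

View pics/w7c.png

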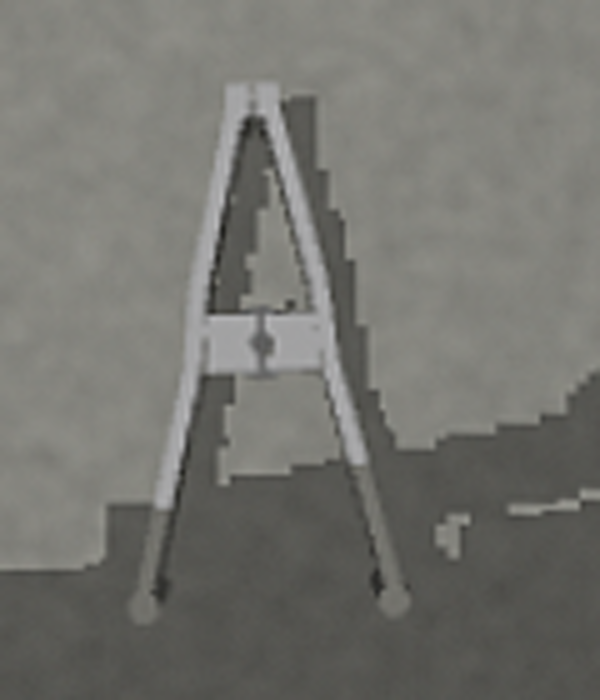

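```bash
python3 - <<'E'
from m import *
W=lambda x,y:('wrist7',260+x/5-.5,60+y/5-.5)
q={n:atz(*W(*p),.030) for n,p in dict(tip=(253,85),hinge=(262,343),tL=(143,607),tR=(395,602)).items()}
for n in q:print(n,q[n].round(4))
tm=(q['tL']+q['tR'])/2;a=q['tip']-tm;print(tm,np.degrees(np.arctan2(a[1],a[0])),np.linalg.norm(a),np.linalg.norm(q['tL']-q['tR']))
T('hinge',W(262,343),C4(358,225),S1(119,130));T('tip',W(253,85),C4(545,275),S1(115,78));T('tL',W(143,607),C4(190,118),S1(78,207))
u=a/np.linalg.norm(a);print('grasp',q['hinge']-.036*u)
# yaw tool now
s=read_state();print(2*np.degrees(np.arctan2(s['orientation'][1],s['orientation'][0])))
E
```

```text
tip [0.4624 0.3096 0.03  ]
hinge [0.4614 0.2638 0.03  ]
tL [0.4377 0.2183 0.03  ]
tR [0.4824 0.2167 0.03  ]
[0.46004147 0.21748107 0.03      ] 88.5269110979737 0.09213769654838982 0.04474442589465165
hinge [0.4609 0.2633 0.0298] [0.0007 0.0015 0.0016]
tip [0.4615 0.3076 0.0281] [0.0024 0.0016 0.0019]
tL [0.4364 0.2159 0.0278] [0.0023 0.0022 0.0014]
grasp [0.46049892 0.22777412 0.03      ]
-3.2243920990608648
```

The clip is alone under the wrist camera; in the crop the hinge is at (262,343), the jaw tips at (253,85) and the tails at (143,605) and (395,600). The three views agree within about 2 mm. I'll descend onto the tails.

Emit:
move_arm:
  moves: [0, 0, 0, 0, 0, -0.019, 0, -0.03, -0.77, 0.4, 0, 0, 0, 0, 0, -0.77, 0.8, 0, 0, 0, 0, 0, 0, 0.9, 0, 0, 0, 0, 0, 0, 0.9, 0, 0, 0, 0, 0, 0, 0.8, 0, 0, 0, 0, 0, 0, 0, 0, 0, 0, 0, 0, 0, 0, 0, 0, 0, 0]

```text
t: 11.18
ee_pos: [0.4607, 0.2247, 0.0524]
orientation: [1.0, -0.015, -0.001, 0.0]
contact_force: [0.4, -0.4, 0.3]
finger_gap: 0.0942
```

```bash
python3 - <<'E'
from h import *
s=read_state();print(s['t'],s['ee_pos'],s['orientation'],s['finger_gap'])
snap('wrist','wrist8')
E
```

```text
11.1833 [0.4606612  0.22473936 0.05236721] [ 9.99886385e-01 -1.49933779e-02 -1.47274952e-03  4.96027960e-04] 0.0941716514023564
```

View pics/wrist8.png

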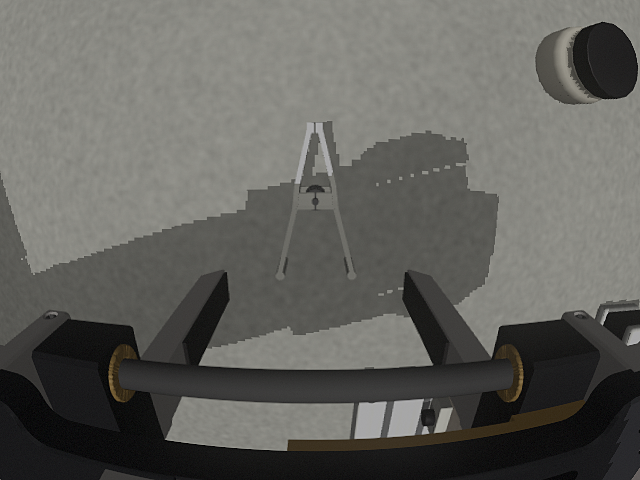

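```bash
python3 - <<'E'
from h import *
for n,p in dict(tip=(318,122),hinge=(315.5,201),tL=(281,276),tR=(352,275)).items(): print(n,atz('wrist8',*p,.03).round(4))
print(proj('wrist8',[.4607,.2277,.004]))
E
```

```text
tip [0.4644 0.3098 0.03  ]
hinge [0.4617 0.2641 0.03  ]
tL [0.4388 0.2177 0.03  ]
tR [0.4829 0.217  0.03  ]
(np.float64(315.8511625635543), np.float64(246.75019765774516))
```

Clip centred between the fingers: tails at (281,275) and (352,275), hinge at (315,201). I'll go down the last 26 mm and pinch.

Emit:
move_arm:
  moves: [0, -0.11, 0.4, 0, 0, 0, 0, 0, 0, 0.4, 0, 0, 0, 0, 0, 0, 0.08, 0, 0, 0, 0, 0, 0, 0, 0, 0, 0, 0, 0, 0, 0, 0, 0, 0, 120]

```text
t: 11.65
ee_pos: [0.4612, 0.2295, 0.0268]
orientation: [1.0, -0.014, -0.0, 0.0]
contact_force: [0.5, -1.4, -0.5]
finger_gap: 0.0898
```

Emit:
move_arm:
  moves: [0, 0, 0, 0, 0, 0, 255, 0, 0, 0, 0, 0, 0, 255, 0, 0, 0, 0, 0, 0, 255, 0, 0, 0, 0, 0, 0, 255, 0, 0, 0, 0, 0, 0, 255, 0, 0, 0, 0, 0, 0, 255, 0, 0, 0, 0, 0, 0, 255, 0, 0, 0, 0, 0, 0, 255]

```text
t: 12.32
ee_pos: [0.4613, 0.2295, 0.0269]
orientation: [1.0, -0.014, 0.0, -0.0]
contact_force: [0.1, -0.1, -0.1]
finger_gap: 0.0371
```

```bash
python3 - <<'E'
from h import *
s=read_state();print(s['t'],s['ee_pos'],s['orientation'],s['finger_gap'])
snap('wrist','wrist9')
E
```

```text
12.3167 [0.46127002 0.22949049 0.02687482] [ 9.99900089e-01 -1.41355120e-02  4.04837314e-06 -1.26935208e-05] 0.03712077814541156
```

View pics/wrist9.png

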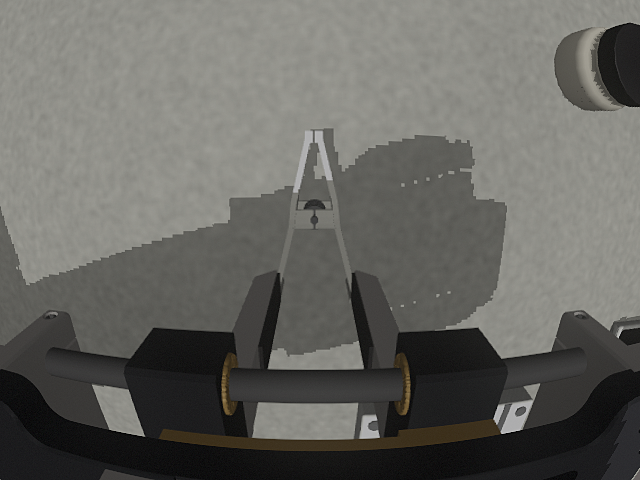

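The fingers are on the tails and still closing (gap 37 mm). I'll let them finish.

Emit:
move_arm:
  moves: [0, 0, 0, 0, 0, 0, 255, 0, 0, 0, 0, 0, 0, 255, 0, 0, 0, 0, 0, 0, 255, 0, 0, 0, 0, 0, 0, 255, 0, 0, 0, 0, 0, 0, 255]

```text
t: 12.78
ee_pos: [0.4612, 0.2295, 0.0268]
orientation: [1.0, -0.014, -0.0, 0.0]
contact_force: [-0.2, -0.6, 1.2]
finger_gap: 0.0012
```

```bash
python3 - <<'E'
from h import *
s=read_state();print(s['t'],s['ee_pos'],s['orientation'],s['finger_gap'])
snap('wrist','wrist10');crop('wrist10',220,80,420,300,3,'w10c')
E
```

```text
12.7833 [0.46124623 0.22947744 0.02684161] [ 9.99899972e-01 -1.41437253e-02 -2.46873430e-05  1.20285431e-05] 0.0011756789339013593
```

View pics/w10c.png

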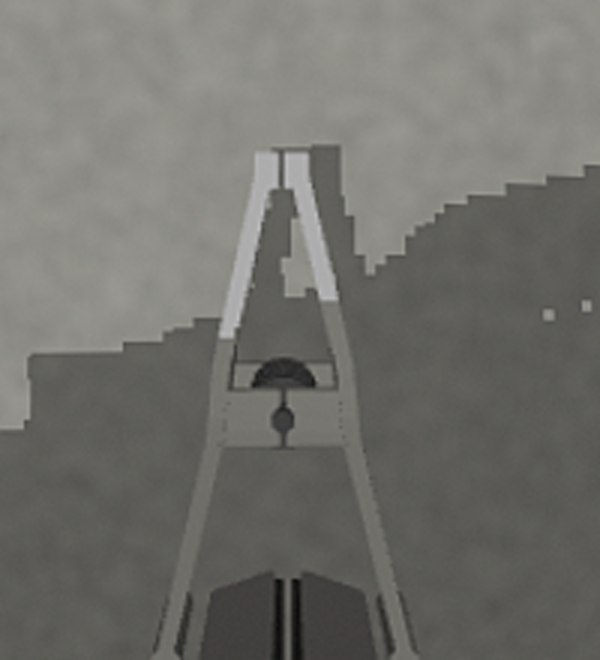

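The gap ran to 1 mm, so the pinch slipped. I need to see how the clip lies before trying again.

```bash
python3 - <<'E'
from h import *
f='wrist10'
for n,p in dict(tip=(220+282/3,80+150/3),hinge=(220+283/3,80+420/3),tL=(220+165/3,80+657/3),tR=(220+403/3,80+657/3)).items(): print(n,atz(f,*p,.03).round(4))
f='wrist9'
for n,p in dict(tip=(317,130),hinge=(314,219)).items(): print(n,atz(f,*p,.03).round(4))
for z in (.005,.03): print(proj('wrist10',[.4612,.2295+.008,z]))
snap('side','side10');snap('scene','scene10')
crop('scene10',400,190,520,290,6,'sc10c');crop('side10',200,130,330,230,6,'s10c')
crop('wrist10',220,200,420,400,4,'w10d')
E
```

```text
tip [0.4627 0.31   0.03  ]
hinge [0.4615 0.2638 0.03  ]
tL [0.4381 0.219  0.03  ]
tR [0.4825 0.2177 0.03  ]
tip [0.4642 0.31   0.03  ]
hinge [0.4613 0.2643 0.03  ]
(np.float64(315.2718080684549), np.float64(252.43487645839008))
(np.float64(315.22483435169266), np.float64(267.3683686360331))
```

View pics/sc10c.png

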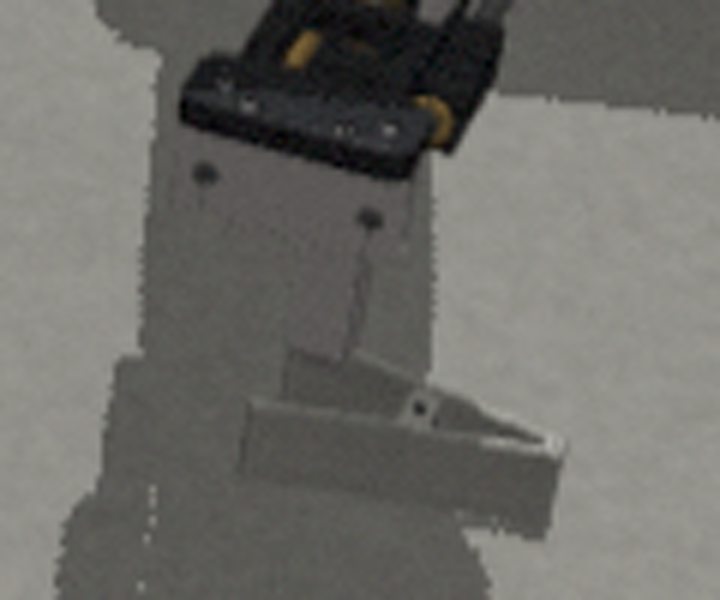

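View pics/w10d.png

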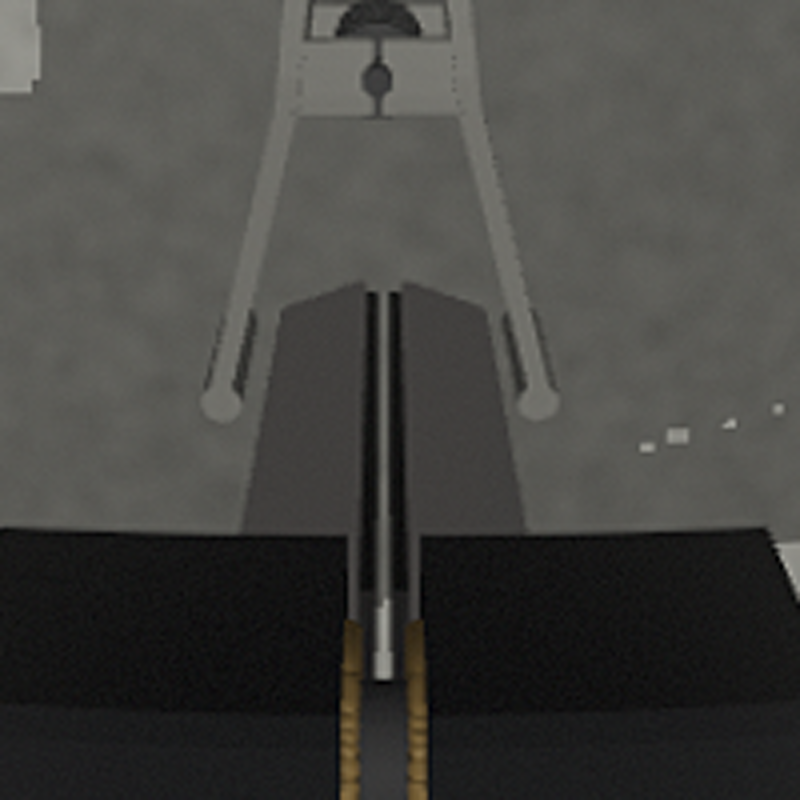

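```bash
python3 - <<'E'
from h import *
for d in (-.022,-.01,0,.005,.01):
  for dy in (.008,-.008):
    print(d,dy,np.round(proj('wrist0',[.6494-.047,.0001+dy,.1929+d]),1),np.round(proj('wrist10',[.4612-.001,.2295+dy,.0268+d]),1))
crop('wrist0',150,240,300,400,4,'w0d')
E
```

```text
-0.022 0.008 [239. 252.] [313.6 252.4]
-0.022 -0.008 [240.7 276.2] [314.4 276.8]
-0.01 0.008 [235.  258.6] [313.5 259.1]
-0.01 -0.008 [237.  283.8] [314.3 284.6]
0 0.008 [231.4 264.7] [313.4 265.3]
0 -0.008 [233.6 290.8] [314.3 291.8]
0.005 0.008 [229.4 267.9] [313.4 268.6]
0.005 -0.008 [231.8 294.5] [314.2 295.6]
0.01 0.008 [227.4 271.3] [313.3 272.1]
0.01 -0.008 [229.9 298.3] [314.2 299.6]
```

View pics/w0d.png

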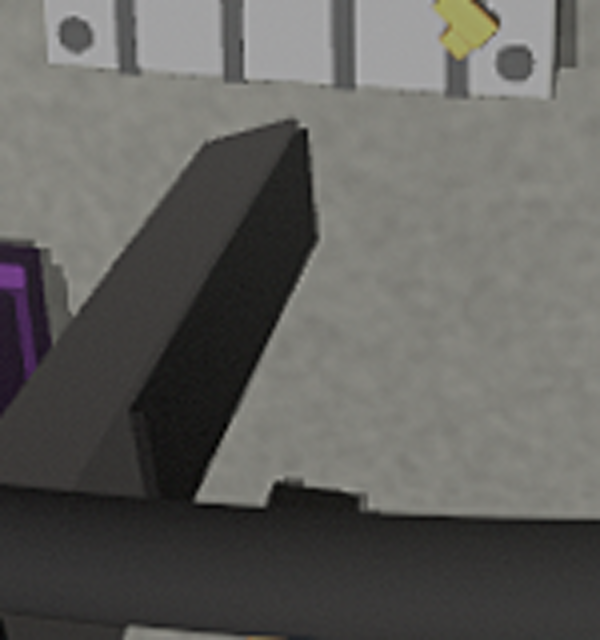

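View pics/s10c.png

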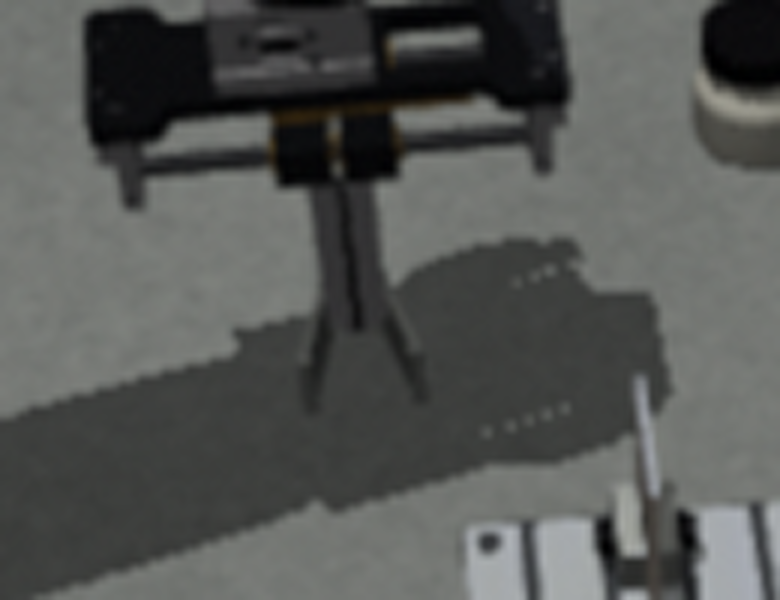

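```bash
python3 - <<'E'
from h import *
print(tri(('wrist10',315.2,271),('side10',200+355/6-.5,130+328/6-.5)))
o,w=ray('side10',200+355/6-.5,130+328/6-.5)
for y in (.2215,.2295,.2375): print(o+w*(y-o[1])/w[1])
for y in (.2215,.2375):
  for z in(.005,.037): print(y,z,proj('side10',[.4612,y,z]))
print(tips_ahead,read_state()['ee_pos'])
E
```

```text
(array([0.45941083, 0.23493907, 0.02881301]), [np.float64(0.001700135096325478), np.float64(0.00170013509632561)])
[0.45758783 0.2215     0.04195759]
[0.45766096 0.2295     0.03415472]
[0.4577341  0.2375     0.02635185]
0.2215 0.005 (np.float64(261.40727729411094), np.float64(194.6614727899162))
0.2215 0.037 (np.float64(260.32816732114065), np.float64(185.4567532881685))
0.2375 0.005 (np.float64(260.78976594986557), np.float64(190.12044387225106))
0.2375 0.037 (np.float64(259.70716864540043), np.float64(180.90013326006164))
0.022 [0.46127649 0.22950227 0.02687748]
```

Fingertips show at about z 0.030–0.037 in the wrist and side views. The stated 22 mm ahead of the TCP would put them at 0.005. So the fingers closed above the clip and never touched it. I trust the images: I'll reopen, then descend further in small steps while watching the force.

Emit:
move_arm:
  moves: [0, 0, -0.5, 0, 0, 0, 255, 0, 0.05, 0, 0, 0, 0, 0, 0, 0, 0, 0, 0, 0, 0, 0, 0, 0, 0, 0, 0, 0, 0, 0, 0, 0, 0, 0, 0, 0, 0, 0, 0, 0, 0, 0, 0, 0, 0, 0, 0, 0, 0, 0, 0, 0, 0, 0, 0, 0]

```text
t: 13.6
ee_pos: [0.461, 0.2279, 0.0415]
orientation: [1.0, -0.014, -0.0, 0.0]
contact_force: [-0.2, 0.2, 0.3]
finger_gap: 0.0435
```

Emit:
move_arm:
  moves: [0, 0, 0, 0, 0, 0, 0, 0, 0, 0, 0, 0, 0, 0, 0, 0, 0, 0, 0, 0, 0, 0, 0, 0.4, 0, 0, 0, 0, 0, 0, 0.15, 0, 0, 0, 0, 0, 0, 0.1, 0, 0, 0, 0, 0, 0, 0, 0, 0, 0, 0]

```text
t: 14.18
ee_pos: [0.4602, 0.2277, 0.021]
orientation: [1.0, -0.014, -0.001, 0.0]
contact_force: [-0.1, 0.4, -0.1]
finger_gap: 0.0905
```

Emit:
move_arm:
  moves: [0, 0, 0.1, 0, 0, 0, 0, 0, 0, 0, 0, 0, 0, 0]

```text
t: 14.35
ee_pos: [0.461, 0.2279, 0.0189]
orientation: [1.0, -0.014, -0.0, 0.0]
contact_force: [0.4, 0.4, 0.2]
finger_gap: 0.094
```

Emit:
move_arm:
  moves: [0, 0, 0.1, 0, 0, 0, 0, 0, 0, 0, 0, 0, 0, 0]

```text
t: 14.52
ee_pos: [0.4611, 0.2279, 0.0161]
orientation: [1.0, -0.014, -0.0, 0.0]
contact_force: [-0.2, 0.2, -0.1]
finger_gap: 0.0945
```

```bash
python3 - <<'E'
from h import *
s=read_state();print(s['t'],s['ee_pos'],s['contact_force'],s['finger_gap'])
snap('side','side11');crop('side11',200,120,340,230,5,'s11c')
snap('scene','scene11');crop('scene11',400,190,520,290,6,'sc11c')
E
```

```text
14.5167 [0.46109733 0.22794316 0.01606189] [-0.20094913  0.24902307 -0.10429656] 0.094450252878223
```

View pics/s11c.png

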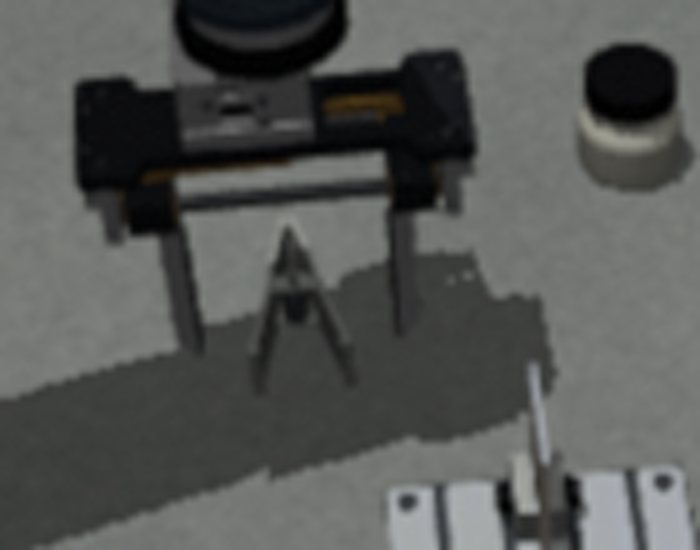

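View pics/sc11c.png

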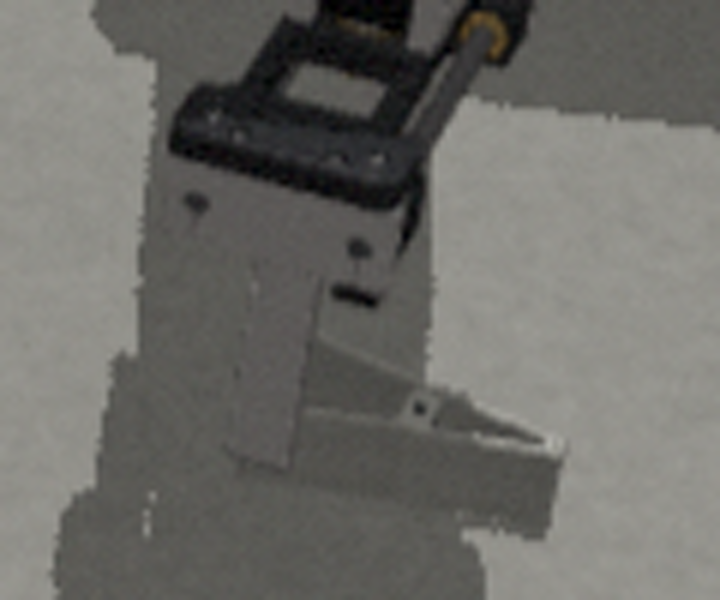

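```bash
python3 - <<'E'
from h import *
C=lambda x,y:('scene11',400+x/6-.5,190+y/6-.5)
S=lambda x,y:('side11',200+x/5-.5,120+y/5-.5)
for c in ((290,468),(232,457)):
  o,w=ray(*C(*c))
  for x in (.508,.5205): print(o+w*(x-o[0])/w[0])
for c in ((402,335),(200,353),(185,348)):
  o,w=ray(*S(*c))
  for y in (.22,.236): print('s',o+w*(y-o[1])/w[1])
E
```

```text
[0.508      0.23376008 0.02843734]
[0.5205     0.23604557 0.03842166]
[0.508      0.21536004 0.02619984]
[0.5205     0.21791302 0.03621668]
s [0.5083169  0.22       0.02738879]
s [0.50935976 0.236      0.01149978]
s [0.40999246 0.22       0.03080668]
s [0.409298   0.236      0.01497806]
s [0.40328815 0.22       0.03531729]
s [0.40247523 0.236      0.01956837]
```

Both views now put the fingertips about 11 mm above the TCP reading. I'll lower about 20 mm more, carefully.

Emit:
move_arm:
  moves: [0, 0, 0.15, 0, 0, 0, 0, 0, 0, 0.15, 0, 0, 0, 0, 0, 0, 0, 0, 0, 0, 0]

```text
t: 14.87
ee_pos: [0.4604, 0.2278, 0.0063]
orientation: [1.0, -0.014, -0.001, 0.0]
contact_force: [0.2, -0.3, -0.2]
finger_gap: 0.0941
```

Emit:
move_arm:
  moves: [0, 0, 0.12, 0, 0, 0, 0, 0, 0, 0, 0, 0, 0, 0, 0, 0, 0, 0, 0, 0, 0]

```text
t: 15.12
ee_pos: [0.461, 0.2279, 0.0035]
orientation: [1.0, -0.014, -0.0, 0.0]
contact_force: [0.1, 0.4, -0.1]
finger_gap: 0.0942
```

Emit:
move_arm:
  moves: [0, 0, 0.1, 0, 0, 0, 0, 0, 0, 0, 0, 0, 0, 0, 0, 0, 0, 0, 0, 0, 0]

```text
t: 15.37
ee_pos: [0.4611, 0.228, 0.0006]
orientation: [1.0, -0.014, -0.0, 0.0]
contact_force: [-0.4, 0.0, -0.3]
finger_gap: 0.0943
```

```bash
python3 - <<'E'
from h import *
s=read_state();print(s['t'],s['ee_pos'],s['contact_force'],s['finger_gap'])
snap('side','side12');crop('side12',200,120,340,230,5,'s12c')
snap('scene','scene12');crop('scene12',400,190,520,290,6,'sc12c')
E
```

```text
15.3667 [0.4611286  0.22796309 0.0006218 ] [-0.38776187  0.04355808 -0.26610498] 0.094266483235906
```

View pics/s12c.png

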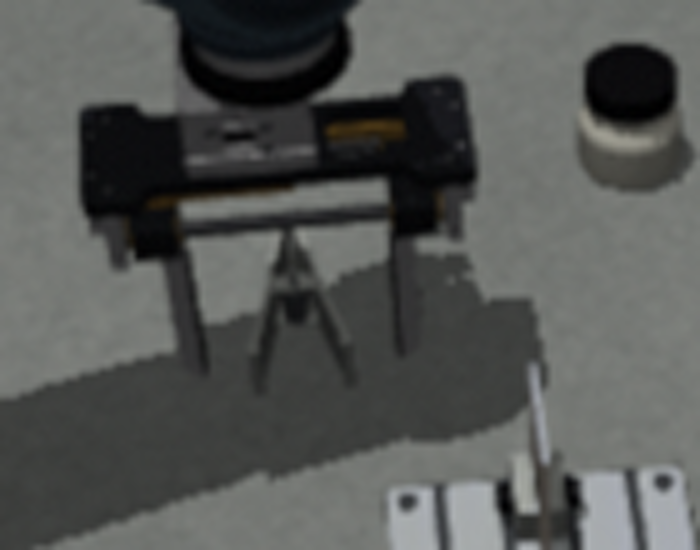

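View pics/sc12c.png

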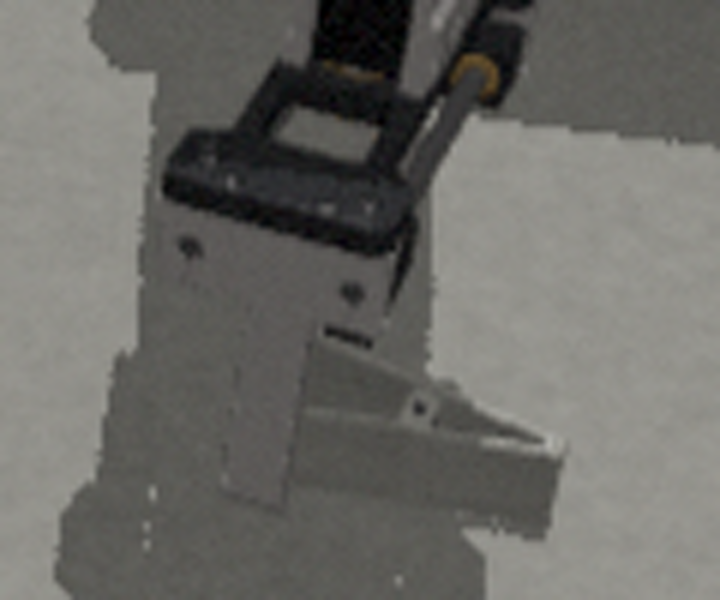

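Still contact-free, with the tips about 12 mm up. Another 5 mm, then pinch.

Emit:
move_arm:
  moves: [0, 0, 0.1, 0, 0, 0, 0, 0, 0, 0.07, 0, 0, 0, 0, 0, 0, 0, 0, 0, 0, 0]

```text
t: 15.72
ee_pos: [0.4608, 0.2279, -0.0049]
orientation: [1.0, -0.014, -0.0, 0.0]
contact_force: [0.9, -1.2, -0.5]
finger_gap: 0.094
```

Emit:
move_arm:
  moves: [0, 0, 0, 0, 0, 0, 255, 0, 0, 0, 0, 0, 0, 255, 0, 0, 0, 0, 0, 0, 255, 0, 0, 0, 0, 0, 0, 255, 0, 0, 0, 0, 0, 0, 255, 0, 0, 0, 0, 0, 0, 255, 0, 0, 0, 0, 0, 0, 255, 0, 0, 0, 0, 0, 0, 255]

```text
t: 16.38
ee_pos: [0.4612, 0.228, -0.0043]
orientation: [1.0, -0.014, -0.0, 0.0]
contact_force: [0.9, -0.3, 0.7]
finger_gap: 0.0441
```

Emit:
move_arm:
  moves: [0, 0, 0, 0, 0, 0, 255, 0, 0, 0, 0, 0, 0, 255, 0, 0, 0, 0, 0, 0, 255, 0, 0, 0, 0, 0, 0, 255, 0, 0, 0, 0, 0, 0, 255, 0, 0, 0, 0, 0, 0, 255]

```text
t: 16.88
ee_pos: [0.4612, 0.228, -0.0043]
orientation: [1.0, -0.014, -0.0, 0.0]
contact_force: [-1.6, -0.0, 1.8]
finger_gap: 0.0234
```

```bash
python3 - <<'E'
from h import *
s=read_state();print(s['t'],s['ee_pos'],s['contact_force'],s['finger_gap'])
snap('wrist','wrist13')
E
```

```text
16.8833 [ 0.46117741  0.22798611 -0.00432083] [-1.6369547  -0.04650971  1.76577941] 0.023363702520876873
```

View pics/wrist13.png

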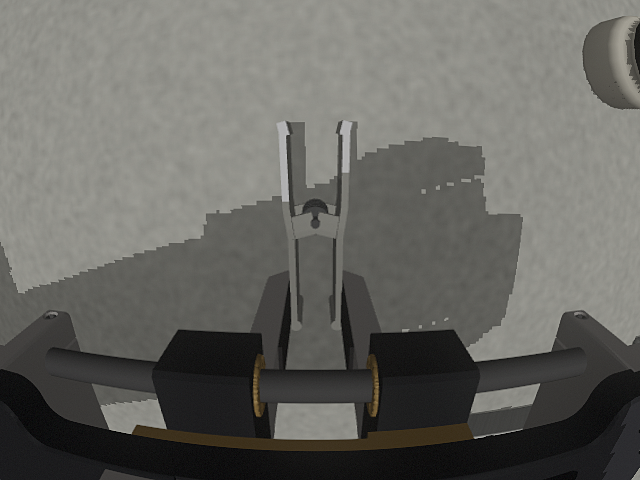

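The jaws gape wide: gap 23.4 mm, tips at (283,124) and (348,124), tails parallel on the pads. Lifting now, then carrying around the -x side of the card.

Emit:
move_arm:
  moves: [0, 0, -0.2, 0, 0, 0, 255, 0, 0, -0.5, 0, 0, 0, 255, 0, 0, -0.8, 0, 0, 0, 255, 0, 0, -0.8, 0, 0, 0, 255, 0, 0, -0.7, 0, 0, 0, 255, 0, 0, -0.3, 0, 0, 0, 255, 0, 0, 0, 0, 0, 0, 255, 0, 0, 0, 0, 0, 0, 255]

```text
t: 17.6
ee_pos: [0.461, 0.2279, 0.0944]
orientation: [1.0, -0.014, 0.0, 0.0]
contact_force: [-0.1, 0.7, -0.3]
finger_gap: 0.0236
```

Emit:
move_arm:
  moves: [0, 0.3, 0, 0, 0, 0, 255, 0, 0.6, 0, 0, 0, 0, 255, 0, 0.8, 0, 0, 0, 0, 255, 0, 0.8, 0, 0, 0, 0, 255, 0, 0.8, 0, 0, 0, 0, 255, 0, 0.8, 0, 0, 0, 0, 255, 0, 0.8, 0, 0, 0, 0, 255, 0, 0.8, 0, 0, 0, 0, 255]

```text
t: 18.27
ee_pos: [0.4547, 0.0556, 0.0928]
orientation: [1.0, -0.014, -0.002, -0.0]
contact_force: [0.3, 0.4, -0.8]
finger_gap: 0.0234
```

Emit:
move_arm:
  moves: [0, 0.8, 0, 0, 0, 0, 255, 0, 0.8, 0, 0, 0, 0, 255, 0, 0.8, 0, 0, 0, 0, 255, 0, 0.6, 0, 0, 0, 0, 255, 0, 0.4, 0, 0, 0, 0, 255, 0, 0, 0, 0, 0, 0, 255]

```text
t: 18.77
ee_pos: [0.4522, -0.0467, 0.0931]
orientation: [1.0, -0.016, -0.001, -0.0]
contact_force: [-0.4, 0.6, -0.5]
finger_gap: 0.0235
```

Emit:
move_arm:
  moves: [0.3, 0, 0, 0, 0, 0.019, 255, 0.6, 0, 0, 0, 0, 0, 255, 0.7, 0, 0, 0, 0, 0, 255, 0.7, 0, 0, 0, 0, 0, 255, 0.5, 0, 0, 0, 0, 0, 255, 0.3, 0, 0, 0, 0, 0, 255, 0, 0, 0, 0, 0, 0, 255, 0, 0, 0, 0, 0, 0, 255]

```text
t: 19.43
ee_pos: [0.5454, -0.0495, 0.0937]
orientation: [1.0, -0.029, -0.001, -0.0]
contact_force: [-0.3, 0.9, 0.5]
finger_gap: 0.0233
```

```bash
python3 - <<'E'
from h import *
s=read_state();print(s['t'],s['ee_pos'],s['orientation'],s['finger_gap'])
for n in('wrist','side','scene'): snap(n,n+'14')
crop('side14',240,150,370,290,5,'s14c');crop('scene14',270,170,410,290,5,'sc14c')
E
```

```text
19.4333 [ 0.54543275 -0.0494836   0.09369302] [ 9.99585693e-01 -2.87602964e-02 -1.09651271e-03 -2.90964469e-04] 0.02331785361402792
```

View pics/wrist14.png

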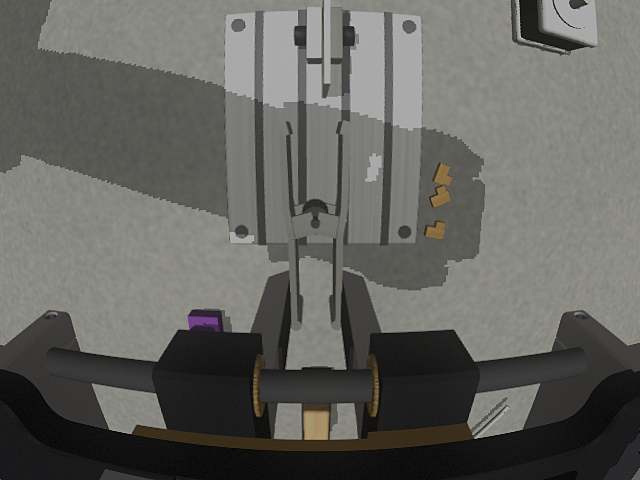

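View pics/sc14c.png

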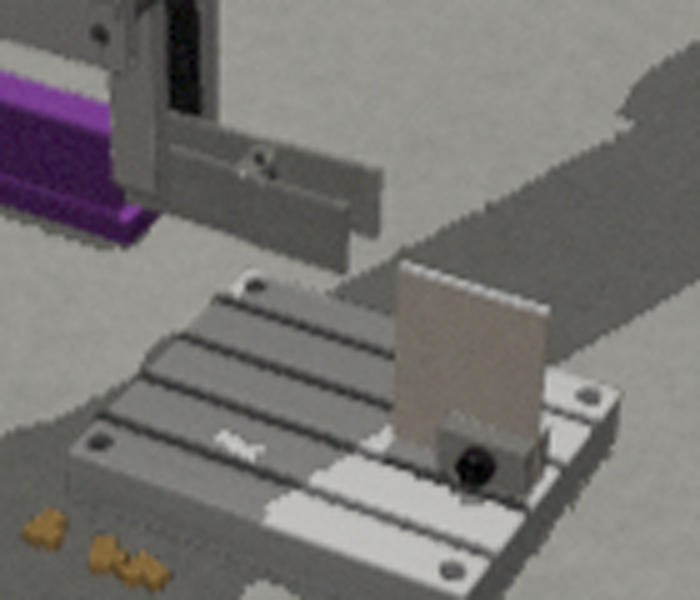

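```bash
python3 - <<'E'
from h import *
crop('wrist14',265,0,385,240,3,'w14c')
E
```

```text
(no output)
```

View pics/w14c.png

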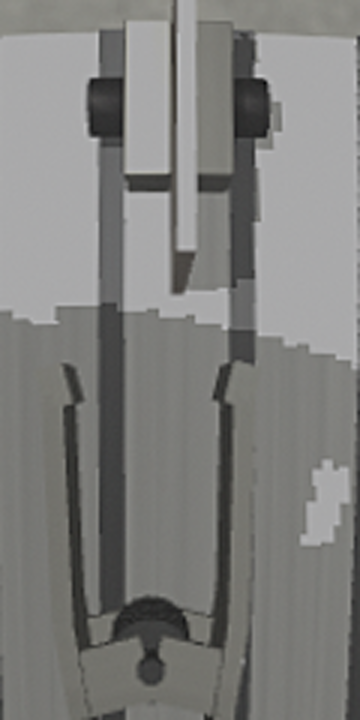

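View pics/s14c.png

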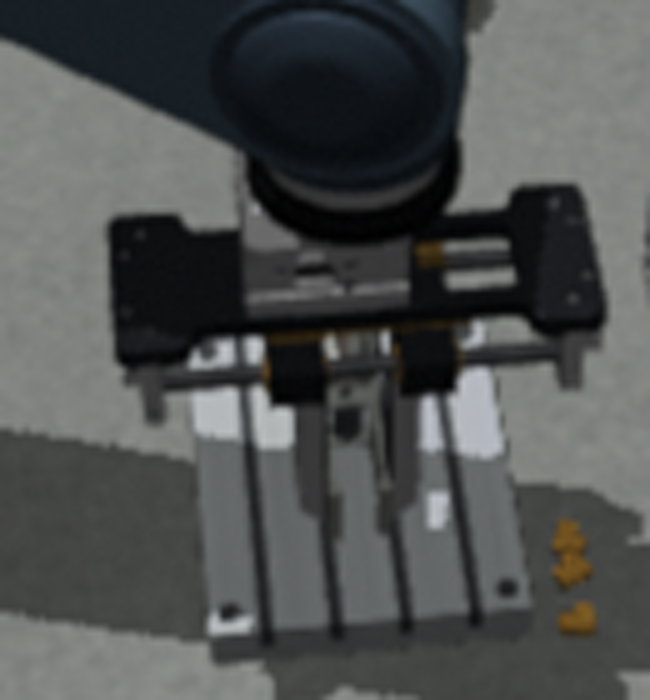

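```bash
python3 - <<'E'
from h import *
from scipy.spatial.transform import Rotation as R
W=lambda x,y:('wrist14',265+x/3-.33,0+y/3-.33)
s=read_state();r=R.from_quat(s['orientation']);e=s['ee_pos']
def show(n,x,y,z):
    p=atz(*W(x,y),z);print(n,p.round(4),'tool mm',(r.inv().apply(p-e)*1000).round(1));return p
show('Lin',82,402,.128);show('Rin',213,402,.128);show('Ltip',65,365,.128);show('Rtip',232,363,.128);show('hinge',151,668,.128)
show('cardtopL',177,250,.105);show('cardtopR',197,250,.105)
show('cardbotL',172,293,.025);show('cardbotR',183,293,.025)
show('cardfartop',(174+196)/2,0,.105)
# second view: triangulate card top free corner with scene14
print(tri(W(187,250),('scene14',270+400/5-.5,170+262/5-.5)))
C=lambda x,y:('scene14',270+x/5-.5,170+y/5-.5)
# clip heights: near jaw tip (+x) top and bottom
print(tri(W(245,363),C(350,205)))
for c in((350,205),(348,272)):
  o,w=ray(*C(*c));print(o+w*(.562-o[0])/w[0], o+w*(.0305-o[1])/w[1])
E
```

```text
Lin [0.5402 0.03   0.128 ] tool mm [ -9.8 -79.3 -33.7]
Rin [0.5583 0.0289 0.128 ] tool mm [  8.4 -79.3 -33.8]
Ltip [0.5382 0.0353 0.128 ] tool mm [-12.1 -84.5 -33.7]
Rtip [0.5612 0.0343 0.128 ] tool mm [ 11.  -84.8 -33.8]
hinge [ 0.5475 -0.0086  0.128 ] tool mm [ -0.2 -41.2 -33.8]
cardtopL [0.5551 0.0535 0.105 ] tool mm [   3.8 -103.6  -10.7]
cardtopR [0.5583 0.0533 0.105 ] tool mm [   7.  -103.6  -10.7]
cardbotL [0.5555 0.0536 0.025 ] tool mm [   4.3 -103.7   69.3]
cardbotR [0.558  0.0535 0.025 ] tool mm [   6.8 -103.7   69.3]
cardfartop [0.559  0.0961 0.105 ] tool mm [   5.2 -146.4  -10.7]
(array([0.55696023, 0.05260424, 0.10636073]), [np.float64(0.0006739264623627991), np.float64(0.0006739264623627603)])
(array([0.56295965, 0.03403146, 0.12939198]), [np.float64(0.000126522567101647), np.float64(0.0001265225671015598)])
[0.562      0.03346732 0.12865821] [0.55531132 0.0305     0.12378949]
[0.562      0.03337688 0.09897642] [0.55551684 0.0305     0.09401851]
```

The clip stays open; its top is at z 0.1285 from two views, so mid is about 0.114. In tool axes the card lies at x +5.4 mm with its free edge at y -103.6 mm, and the jaws are centred on x -0.6 mm with tips at about y -84 mm. So: shift +6 mm in x, 48 mm down, then 31.5 mm towards the card.

Emit:
move_arm:
  moves: [0.1, 0, 0.3, 0, 0, 0, 255, 0.1, 0, 0.5, 0, 0, 0, 255, 0, 0, 0.5, 0, 0, 0, 255, 0, 0, 0.3, 0, 0, 0, 255, 0, 0, 0, 0, 0, 0, 255, 0, 0, 0, 0, 0, 0, 255]

```text
t: 20.08
ee_pos: [0.5518, -0.0503, 0.0461]
orientation: [1.0, -0.029, -0.001, -0.0]
contact_force: [0.2, -0.0, -0.6]
finger_gap: 0.0234
```

```bash
python3 - <<'E'
from h import *
s=read_state();print(s['t'],s['ee_pos'],s['orientation'],s['finger_gap'])
for n in('wrist','scene'): snap(n,n+'15')
crop('wrist15',265,0,385,240,3,'w15c');crop('scene15',270,170,410,290,5,'sc15c')
E
```

```text
20.0833 [ 0.55175158 -0.05026058  0.04606629] [ 9.99575366e-01 -2.91307129e-02 -6.70070047e-04 -1.98499706e-04] 0.023449540618285143
```

View pics/w15c.png

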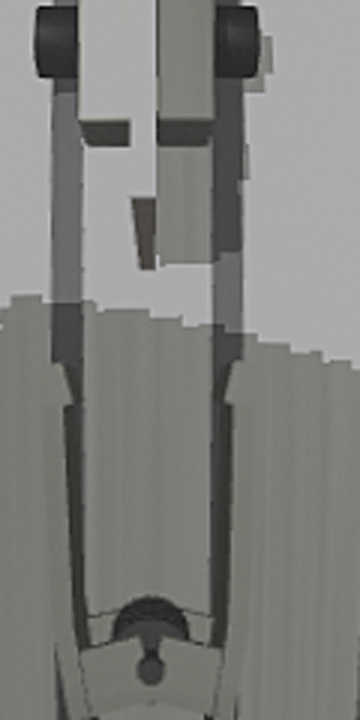

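View pics/sc15c.png

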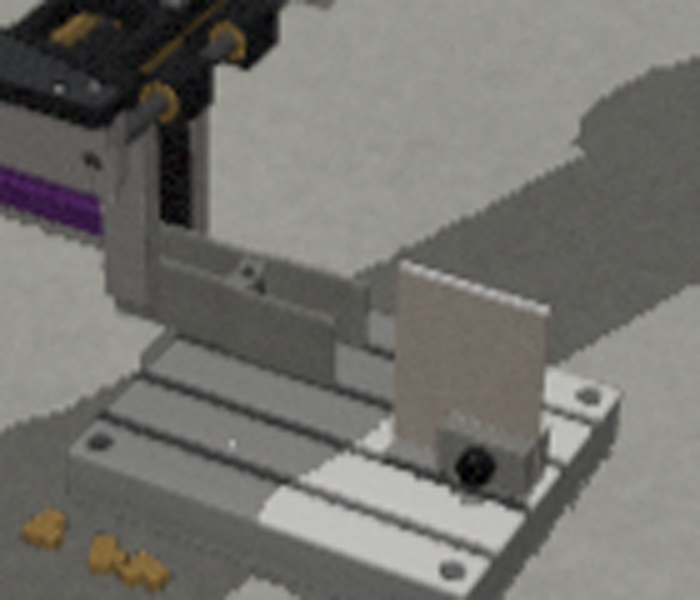

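```bash
python3 - <<'E'
from h import *
from scipy.spatial.transform import Rotation as R
W=lambda x,y:('wrist15',265+x/3-.33,0+y/3-.33)
s=read_state();r=R.from_quat(s['orientation']);e=s['ee_pos']
def show(n,x,y,z):
    p=atz(*W(x,y),z);print(n,p.round(4),'tool mm',(r.inv().apply(p-e)*1000).round(1))
for a in(('Lin',75,402,.08),('Rin',225,402,.08),('Lin30',80,402,.0805),('ctL',131,197,.105),('ctR',157,197,.105),('cbL',140,269,.025),('cbR',155,269,.025),('hinge',151,668,.0805)): show(*a)
E
```

```text
Lin [0.5455 0.0293 0.08  ] tool mm [-12.  -79.3 -32.6]
Rin [0.5663 0.0281 0.08  ] tool mm [  8.9 -79.3 -32.6]
Lin30 [0.5463 0.0293 0.0805] tool mm [-11.2 -79.3 -33.1]
ctL [0.5553 0.0534 0.105 ] tool mm [  -3.6 -103.9  -57.6]
ctR [0.5583 0.0532 0.105 ] tool mm [  -0.6 -103.9  -57.6]
cbL [0.5553 0.0536 0.025 ] tool mm [  -3.7 -104.1   22.4]
cbR [0.5581 0.0534 0.025 ] tool mm [  -0.9 -104.1   22.4]
hinge [ 0.5538 -0.0094  0.0805] tool mm [ -1.4 -41.2 -33.1]
```

The card is at tool x -2.2 mm and the jaws' centre at about -1; I'll nudge -1 mm and insert slowly.

Emit:
move_arm:
  moves: [-0.035, -0.1, 0, 0, 0, 0, 255, 0, -0.15, 0, 0, 0, 0, 255, 0, -0.2, 0, 0, 0, 0, 255, 0, -0.2, 0, 0, 0, 0, 255, 0, -0.2, 0, 0, 0, 0, 255, 0, -0.2, 0, 0, 0, 0, 255, 0, 0, 0, 0, 0, 0, 255, 0, 0, 0, 0, 0, 0, 255]

```text
t: 20.85
ee_pos: [0.5531, -0.0184, 0.0466]
orientation: [1.0, -0.029, -0.0, 0.0]
contact_force: [0.0, 0.8, -0.4]
finger_gap: 0.0235
```

```bash
python3 - <<'E'
from h import *
s=read_state();print(s['t'],s['ee_pos'],s['orientation'],s['finger_gap'],s['contact_force'],s['joint_vel'].round(4))
for n in('wrist','scene','side'): snap(n,n+'16')
crop('wrist16',255,60,375,260,3,'w16c');crop('scene16',180,170,420,300,3,'sc16c');crop('side16',230,150,370,390,2,'s16c')
E
```

```text
20.85 [ 0.55312972 -0.01840668  0.04664225] [ 9.99591632e-01 -2.85755759e-02 -1.89845954e-05  6.90950070e-05] 0.023481671347589016 [ 5.32073196e-05  8.14954462e-01 -4.43146782e-01] [-0.0117 -0.0017 -0.001  -0.0026  0.0009 -0.0006]
```

View pics/w16c.png

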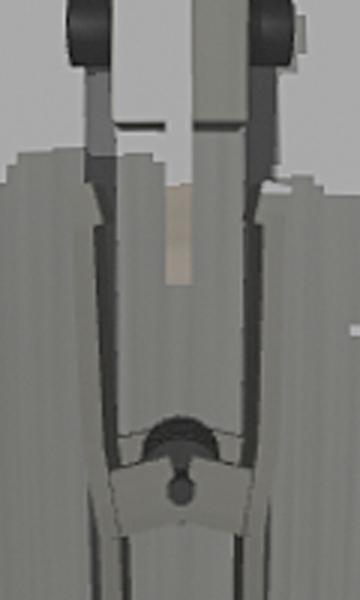

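View pics/sc16c.png

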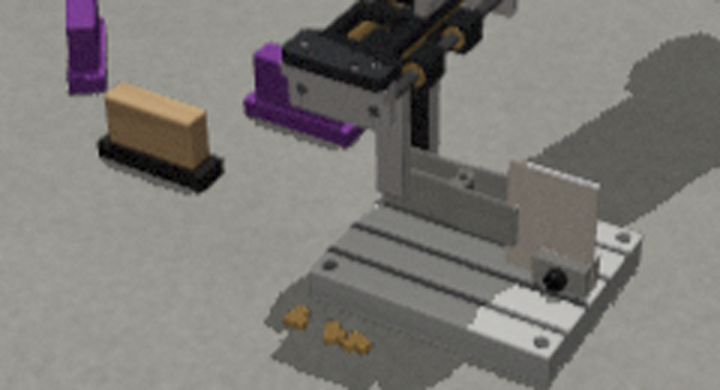

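```bash
python3 - <<'E'
from h import *
from scipy.spatial.transform import Rotation as R
W=lambda x,y:('wrist16',255+x/3-.33,60+y/3-.33)
s=read_state();r=R.from_quat(s['orientation']);e=s['ee_pos']
def show(n,x,y,z):
    p=atz(*W(x,y),z);print(n,p.round(4),'tool mm',(r.inv().apply(p-e)*1000).round(1))
for a in(('Lin',103,223,.081),('Rin',256,223,.081),('Ltip',92,183,.081),('Rtip',270,185,.081),('hinge',180,488,.081),('ctL',165,285,.105),('ctR',192,285,.105)): show(*a)
C=lambda x,y:('scene16',180+x/3-.5,170+y/3-.5)
for c in((518,205),(518,245)):
  o,w=ray(*C(*c));print(o+w*(.568-o[0])/w[0])
crop('scene16',320,200,400,275,8,'sc16d')
E
```

```text
Lin [0.5465 0.061  0.081 ] tool mm [-11.3 -79.5 -34.3]
Rin [0.5677 0.0598 0.081 ] tool mm [  9.9 -79.5 -34.3]
Ltip [0.5454 0.0668 0.081 ] tool mm [-12.8 -85.2 -34.3]
Rtip [0.5699 0.0651 0.081 ] tool mm [ 11.8 -84.9 -34.3]
hinge [0.555  0.0225 0.081 ] tool mm [ -0.6 -41.6 -34.3]
ctL [0.5551 0.0534 0.105 ] tool mm [ -2.3 -72.4 -58.3]
ctR [0.5582 0.0532 0.105 ] tool mm [  0.9 -72.4 -58.3]
[0.568      0.06305333 0.08074804]
[0.568      0.06422728 0.05018255]
```

View pics/sc16d.png

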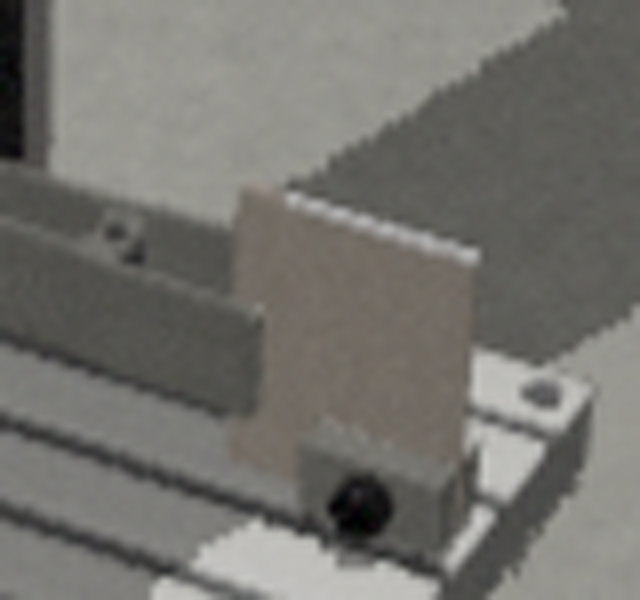

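View pics/s16c.png

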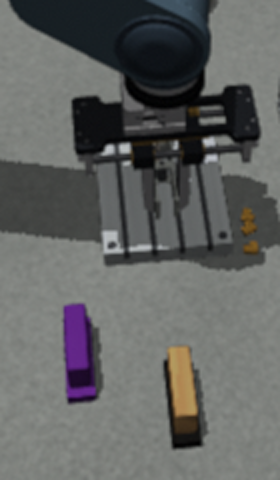

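The card's edge is centred: card at tool x -2.3 to 0.9 mm, jaws at -11.3 and +9.9 mm. The tips are about 12 mm past the edge, and the clip spans z 0.050–0.081, so mid is about 0.066. The scraper is upright and the chips are on the bench. Handing in.

```bash
python3 - <<'E'
from h import *
print(finish_job()); s=read_state();print(s['t'],s['ee_pos'],s['finger_gap'])
E
```

```text
the job is handed in; nothing more can be done
None
the job is handed in; nothing more can be done
```

I wiped the three chips off the plate's +x side with the held scraper and stood the scraper back upright on the bench. I then pinched the clip open and handed in with the card's free edge between its open jaws. The hand-in gave no verdict.

**Last checks, from the wrist and scene views at about 21 s on the clock:**
- **Jaws and card:** the jaws' inner faces stood about 10.5 mm either side of the card's middle plane. The tips were about 12 mm past the free edge, and the clip's mid-height was about 66 mm above the bench.
- **Grip:** the finger gap was steady at 23.5 mm and the outside force was below 1 N, so I saw no sign of the clip touching the card or plate.
- **Everything else:** the chips lay on the bench and the scraper stood upright. I never moved near the motor, jar or screwdriver. In the last views that showed them they stood where they started, but I did not measure them.

**What disagreed:**
- **Fingertip position:** the stated 22 mm ahead of the TCP did not match the images, which put the tips roughly 10 mm behind it. My first pinch therefore closed above the clip, and a second, deeper one took hold. It also means the scraper was held only near the top of its grip, though it never slipped.
- **Heights from the scene and side cameras:** these read about 1 to 2 mm low throughout.

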